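# Put the loose soap away with its like

### The job

Put the loose round soap away in the glass jar that already holds a soap of the same shape: take that jar's lid off, lay the lid flat inside the wooden tray with its tab up, and leave the soap in the jar with the lid off so that it can air. Leave the other jar closed, do not bump the light bar, and do not shift the jars far or disturb anything else on the vanity.

Things in the scene. Friction and masses are not known exactly. Their poses are not given: they have to be found in the camera images.
- jar_a: clear glass jar under the light bar, outside diameter 112, inside 100, height 72, floor 8 thick, 0.9 kg, loose. The two jars are alike, each under its own lid; either one may hold the round soap, the other holds the bar soap, seen through the glass. Origin: centre of underside, z up; rim 72 above. Seen from the robot it is the left (+y) jar.
- jar_b: clear glass jar under the light bar, outside diameter 112, inside 100, height 72, floor 8 thick, 0.9 kg, loose. The two jars are alike, each under its own lid; either one may hold the round soap, the other holds the bar soap, seen through the glass. Origin: centre of underside, z up; rim 72 above. Seen from the robot it is the right (-y) jar.
- lid_a: wooden lid lying loose on jar_a: disc of diameter 116, 8 thick, step of diameter 90 going 6 down into the mouth, 0.10 to 0.20 kg. Upright steel tab on top: 36 long (lid x), 12 thick (lid y), from 8 to 43 above origin; at the start its long direction is within 0.3 rad of the light bar's x. Origin: centre of disc underside, at the rim level; laid down, 6 above the surface it stands on.
- lid_b: wooden lid lying loose on jar_b: disc of diameter 116, 8 thick, step of diameter 90 going 6 down into the mouth, 0.10 to 0.20 kg. Upright steel tab on top: 36 long (lid x), 12 thick (lid y), from 8 to 43 above origin; at the start its long direction is within 0.3 rad of the light bar's x. Origin: centre of disc underside, at the rim level; laid down, 6 above the surface it stands on.
- loose_soap: the round ivory soap lying flat on the vanity to one side in front: disc, diameter 46, height 24, edges bevelled by 3 to 5, 0.045 kg nominal. Origin: centre of its underside, z along its axis.
- loose_soap_center (a point): centre of that loose round soap, 12 above its underside.
- jarred_round_soap: round soap of the same shape and size (diameter 46, height 24) lying in one of the jars. Origin: centre of its underside. It shows which jar is the right one.
- jarred_bar_soap: oblong soap, same ivory colour, 62 x 40 x 24, lying in the other jar. Origin: centre of its underside.
- tray: shallow square dark wooden tray, outside 150 x 150, 14 high, walls 6 thick, floor 6 thick (inside 138 x 138), on the vanity across from the loose soap, left or right, 1 kg, fixed. Origin: centre of its underside.
- light_bar: fixed lamp: aluminium bar 40 deep (x), 500 long (y), from 152 to 192 above the vanity, on posts of diameter 16 (feet 56) at 235 either side. Origin: on the vanity under its middle; -x faces the robot. Its front edge is 0 to 6 behind the jars' axes: an upright gripper on a lid tab or in a jar mouth hits it; come from the robot's side, tool leaning about 40 degrees from vertical.
- dropper_bottle: bystander: closed amber dropper bottle, diameter 34, height 101, beneath the light bar between the jars. Origin: centre of its underside.
- brush_stand: bystander: sage green ceramic stand with twin cups and two toothbrushes, 75 x 150 x about 195 high, at the far right. Origin: centre of its underside.
- lotion_bottle: bystander: square white pump bottle, 55 x 55 x 157 high, at the far left. Origin: centre of its underside.
- cream_pot: bystander: small white pot, diameter 60, height 45, behind the light bar. Origin: centre of its underside.
- tweezer_set: bystander: brushed steel tray of tweezers, 115 x 66 x 18 high, lying in front of the jars. Origin: centre of its underside.
- hair_brush: bystander: wooden paddle hairbrush 180 x 58, 28 high, lying bristles up behind the light bar. Origin: centre of its underside, on the vanity.
- demister (a joint): bystander: chrome toggle of the mirror demister on a small steel block at the far left, lever 45 long; 0 = leaning to the robot, 0.8 = leaning away; stays where it is left.
Things that resemble listed ones, but are neither listed nor needed, are in the scene too. What is shaped like the lid_a but green is not meant. What is shaped like the loose_soap but black or green is not meant.

How it is judged:
By the outcome, as a careful person would: the job done as asked, in the order asked, and still so for the second after the job is handed in, with the robot touching nothing.
It also fails if it takes over 61 s, if anything falls off the work surface, if the arm or the gripper's body presses on something with over 40 N, if the wrist force passes 120 N, or if a joint passes its speed limit or range.

### The arm

A 7-joint arm with a two-finger parallel gripper is mounted at the origin on the work surface. World frame = base frame: x ahead of the robot, y to its left, z up, the work surface at z = 0. Lengths are in m, angles in rad, forces in N, time in s.
With the tool pointing down it reaches from about 0.4 to 0.875 m from the base axis. Payload 19.3 kg.
Tool frame: the origin (TCP) lies midway between the tips of the shut fingers; the grasp point (between the pads) lies 19 mm behind it; z points along the fingers, y is the line along which they close (so a half turn about z gives the same grasp; the last joint's range is limited). The gripper opens to 85 mm and grips with 20 to 120 N. Pads are 22 mm wide; open, the fingers measure 114 mm over their backs; the gripper's body (76 mm by 85 mm) begins 54 mm behind the grasp point. The pads swing forward as they close: fully open they stand 13 mm farther back than shut.
Start: joints at [-1.404, 0.521, -0.036, 1.599, 0.021, 1.021, -0.113], TCP at [0.147, 0.608, 0.203] pointing down, gripper open.
Joint ranges: [-2.91, 2.91], [-0.3, 2.13], [-1.5, 1.42], [0.17, 2.43], [-1.26, 4.41], [0.16, 1.93], [-2.52, 2.52]. Speed limits (rad/s): [1.89, 1.89, 2.39, 2.39, 3.01, 3.01, 3.01].

### API

Orientations are given as [roll, pitch, yaw] about the fixed x, y, z axes, in that order (R = Rz(yaw) Ry(pitch) Rx(roll)).
In Python, from workcell import telemetry, grab_frame, calibration, bot, outline_of, landmark_of gives the robot as it stands. The module is installed in compiled form; this text tells all that it offers.
- The arm moves only by the shell command python3 -m inch 'ROWS' [FORCE]. ROWS is JSON, a list of rows, each a list of 7 numbers: the shift along the tool's x, y, z in m, then the turn, a rotation vector about the tool's x, y, z in rad, then the closure, from 0 (fully open) to 1 (shut). A call has 1 to 5 rows; each row shifts and turns the commanded pose from where the row before left it, along the tool's axes as they then stand; what a row does not reach is not made up. A row lasts 1/10 s, in which the tool goes at most 50 mm and 8.59 degrees, less where a joint would pass 70% of its speed; a pose out of reach is approached as far as the arm can. A call is refused whole if a number of a shift passes 0.05 or a number of a turn 0.15, either way. A call with a gripper value outside its range is refused whole. The fingers move at their own pace and stop on an object; FORCE is the grip in N (left out, the last holds). Time passes only in rows, so rows that do not move let the fingers close. It gives the time, the measured TCP pose, the force, the opening and the grip force at its end, in the units of the state.
- telemetry.observe(): the state, without advancing time (a new reading comes with each control period).
- grab_frame(name): name is "scene" or "top"; returns the picture (384x512x3 uint8, red, green, blue); there is no depth.
- calibration(name): a dict with "fovy" (degrees; the focal length in pixels is half the picture's height over the tangent of half this angle, whatever the lens; pixels are square), "cx", "cy" (the principal point, pixels), "pose" (4x4, takes a point from camera to world coordinates). Camera axes: x right, y down, z forward; pixel columns grow to the right and rows downward; lengths in m; the calibration is good to about 2 mm. A picture is of the moment at which its call begins. calibration takes no time and is no camera call.
- bot.job_done(): hands the job in; it is judged then, once.
Trained networks look in the newest picture that a camera, given by its name, has taken for a name from the list of things; names that differ only in an ending like _2 or _b are one class to them, and where a whole thing is asked for, a point or a joint stands for the part that bears it (a point fixed in the world has none). Each returns a list of dicts, best first, with "score" (0 to 1); they miss things now and then, are a little off and sometimes report something else, mostly with a low value. They report only what shows in the picture. A call takes as long as a camera call. They do not tell look-alikes from the thing itself.
- outline_of(label, camera): "region" (384x512 bool, what is visible of it) and "rect" ([left, top, right, bottom] in pixels, round what is visible of it).
- landmark_of(label, camera): "xy" ([column, row] in pixels: a listed point, or the origin of a listed thing).
The state is a dict: "clock": time; "qpos": joint angles; "qd": joint speeds; "joint_efforts": joint torques, N m; "position": TCP position; "tool_rot": TCP orientation; "force": force on the tool from outside, world axes, zero at the start; "moment": the same for the moment, N m; "grip_width": finger opening in m; "finger_force": force on a finger pad.
Only numpy, scipy, OpenCV 4.12 (cv2) and the standard library are available. Lean on these libraries where they do the work, as an engineer would, in place of code of your own. Each camera call takes 0.05 s, during which the arm holds its last target. There are 200 camera calls.

## Working session

There is one attempt and no reset: what is moved stays moved. The work goes in short steps, Python scripts to look and compute and a shell command to move; the robot and the scene stay as the last step left them, time stands still between calls to the robot, and variables do not carry over. Pictures are saved under pics/ and viewed, at most 10 in all, crops included, and the job is handed in when it is done.

```bash
mkdir -p pics; cat > h.py <<'E'
import numpy as np, cv2
from workcell import telemetry, grab_frame, calibration, bot, outline_of, landmark_of
from scipy.spatial.transform import Rotation as R
def ray(cam,uv):
    c=calibration(cam); f=192/np.tan(np.radians(c['fovy'])/2); P=np.array(c['pose'])
    d=P[:3,:3]@np.array([(uv[0]-c['cx'])/f,(uv[1]-c['cy'])/f,1]); return P[:3,3],d
def at(cam,uv,z):
    o,d=ray(cam,uv); return o+d*(z-o[2])/d[2]
def proj(cam,p):
    c=calibration(cam); f=192/np.tan(np.radians(c['fovy'])/2); P=np.array(c['pose'])
    q=P[:3,:3].T@(np.array(p)-P[:3,3]); return np.array([c['cx']+f*q[0]/q[2],c['cy']+f*q[1]/q[2]])
def snap(cam,name,box=None,s=1.5):
    im=grab_frame(cam)[...,::-1]
    if box: im=im[box[1]:box[3],box[0]:box[2]]
    cv2.imwrite('pics/'+name,cv2.resize(np.ascontiguousarray(im),None,fx=s,fy=s,interpolation=cv2.INTER_CUBIC)); 
E
cat > a.py <<'E'
from h import *
print(telemetry.observe())
Z=dict(jar_a=0,lid_a=.072,loose_soap=0,loose_soap_center=.012,jarred_round_soap=.008,jarred_bar_soap=.008,tray=0,light_bar=0,dropper_bottle=0,tweezer_set=0)
for cam in('scene','top'):
    c=calibration(cam);print(cam,c['fovy'],c['cx'],c['cy'],np.round(c['pose'],3).tolist())
    snap(cam,cam+'0.png')
    for l,z in Z.items():
        print(cam,l,[(round(r['score'],2),np.round(r['xy']).tolist(),np.round(at(cam,r['xy'],z)[:2],3).tolist()) for r in landmark_of(l,cam)[:4]])
E
python3 a.py
```

```text
{'clock': 0.0, 'qpos': array([-1.40419379,  0.52201303, -0.03634956,  1.59999026,  0.02120357,
        1.02108857, -0.11279123]), 'qd': array([-2.41658938e-03, -2.56344691e-04, -4.48276216e-04,  6.04394024e-04,
       -7.48068771e-04, -5.29824574e-04, -2.91888773e-05]), 'joint_efforts': array([-3.19697956e-04, -9.27106619e+01,  1.97981469e+00, -3.69931197e+01,
        1.78781088e-02,  8.11443228e-03,  1.27588692e-05]), 'position': array([0.1465634 , 0.60720305, 0.20253246]), 'tool_rot': array([-3.14048079e+00,  7.08378156e-05,  2.90480972e+00]), 'force': array([ 0.29767864,  0.32557818, -0.48436539]), 'moment': array([ 0.023024  , -0.01887475,  0.01654753]), 'finger_force': 0.0, 'grip_width': 0.08542713894824104}
scene 56.0961877355069 256.58909717558276 192.8353363142982 [[-0.745, 0.561, -0.361, 0.921], [0.667, 0.617, -0.417, 0.452], [-0.011, -0.551, -0.834, 0.913], [0.0, 0.0, 0.0, 1.0]]
scene jar_a [(0.84, [264.0, 250.0], [0.635, 0.15]), (0.78, [213.0, 200.0], [0.639, -0.074])]
scene lid_a [(0.94, [260.0, 324.0], [0.788, 0.301]), (0.74, [205.0, 187.0], [0.652, -0.08]), (0.69, [171.
[... 928 characters left out ...]
.0, 125.0], [0.8, -0.014]), (0.68, [223.0, 176.0], [0.621, 0.142]), (0.55, [294.0, 176.0], [0.63, -0.085])]
top loose_soap [(0.72, [368.0, 269.0], [0.349, -0.335]), (0.62, [391.0, 257.0], [0.389, -0.41]), (0.5, [362.0, 243.0], [0.433, -0.318])]
top loose_soap_center [(0.71, [365.0, 269.0], [0.35, -0.322]), (0.54, [392.0, 256.0], [0.395, -0.41]), (0.47, [363.0, 245.0], [0.426, -0.317])]
top jarred_round_soap []
top jarred_bar_soap []
top tray [(0.79, [169.0, 231.0], [0.446, 0.314]), (0.58, [292.0, 173.0], [0.661, -0.086])]
top light_bar [(0.56, [310.0, 139.0], [0.784, -0.146])]
top dropper_bottle [(0.42, [257.0, 167.0], [0.674, 0.036])]
top tweezer_set [(0.86, [258.0, 238.0], [0.436, 0.023])]
```

View pics/scene0.png

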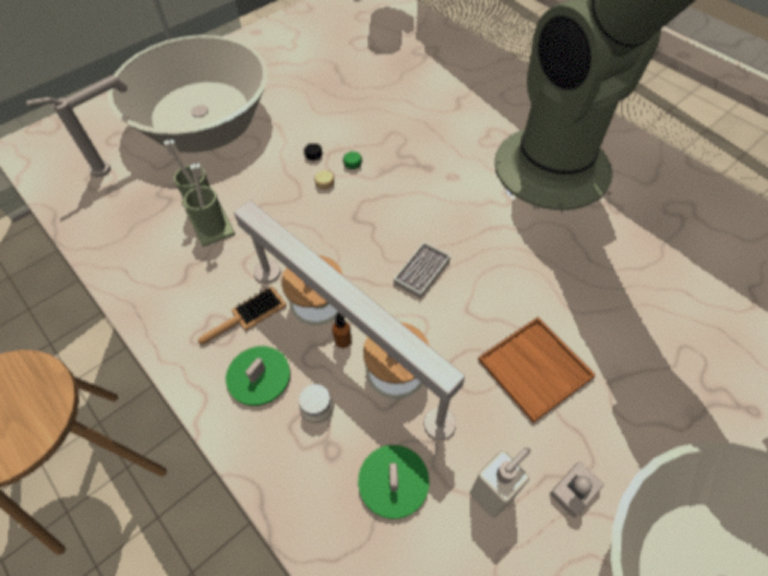

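View pics/top0.png

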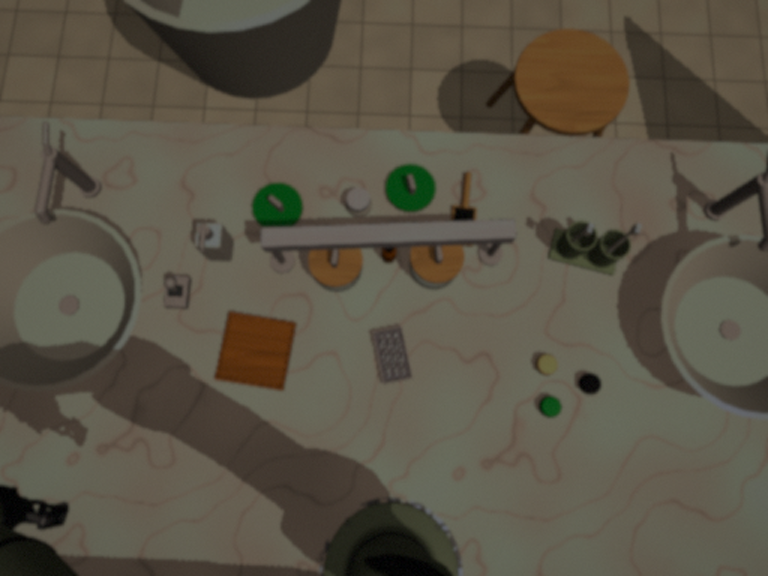

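Scene shows two wooden-lidded jars at about (208,193) and (263,238) in camera pixels, with green lid decoys at (172,250) and (262,321). The round candidates are ivory (216,119), black (208,101) and green (235,106). Ivory fits the description, in the scene view and at (363,243) in top. One enlarged crop will confirm this and show the jar contents.

```bash
cat > b.py <<'E'
from h import *
im=grab_frame('scene')[...,::-1]; t=grab_frame('top')[...,::-1]
def c(im,b,s): return cv2.resize(np.ascontiguousarray(im[b[1]:b[3],b[0]:b[2]]),s,interpolation=cv2.INTER_CUBIC)
A=c(im,(180,160,240,220),(390,390));B=c(im,(235,205,295,265),(390,390))
C=c(im,(195,85,255,125),(390,200));D=c(t,(195,150,315,200),(390,200))
o=np.vstack([np.hstack([A,B]),np.hstack([C,D])]); o=np.clip(o*1.2,0,255).astype('uint8')
cv2.imwrite('pics/crop1.png',o)
for l in('jarred_round_soap','jarred_bar_soap','lid_a','jar_a','tray','loose_soap'):
  for cam in('scene','top'):
    for r in outline_of(l,cam)[:4]: print(l,cam,round(r['score'],2),np.round(r['rect']).tolist())
E
python3 b.py
```

```text
lid_a scene 0.95 [150.0, 232.0, 191.0, 267.0]
lid_a scene 0.86 [242.0, 215.0, 282.0, 258.0]
lid_a scene 0.63 [190.0, 173.0, 226.0, 205.0]
lid_a scene 0.59 [237.0, 298.0, 287.0, 347.0]
lid_a top 0.95 [206.0, 169.0, 240.0, 190.0]
lid_a top 0.83 [275.0, 165.0, 308.0, 188.0]
lid_a top 0.79 [259.0, 108.0, 291.0, 145.0]
lid_a top 0.73 [167.0, 121.0, 200.0, 155.0]
jar_a scene 0.86 [246.0, 251.0, 278.0, 265.0]
jar_a scene 0.86 [194.0, 203.0, 224.0, 216.0]
jar_a top 0.6 [274.0, 180.0, 300.0, 196.0]
jar_a top 0.56 [217.0, 185.0, 239.0, 198.0]
tray scene 0.81 [317.0, 206.0, 396.0, 279.0]
tray top 0.87 [144.0, 209.0, 200.0, 258.0]
loose_soap scene 0.44 [212.0, 115.0, 224.0, 123.0]
loose_soap scene 0.44 [199.0, 95.0, 217.0, 107.0]
loose_soap top 0.65 [358.0, 235.0, 375.0, 251.0]
loose_soap top 0.55 [389.0, 250.0, 401.0, 259.0]
loose_soap top 0.55 [360.0, 265.0, 373.0, 277.0]
```

View pics/crop1.png

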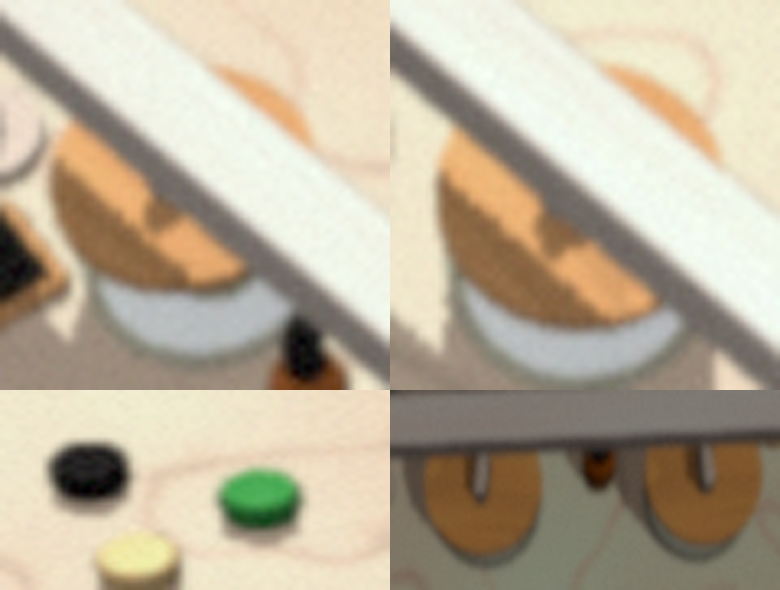

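The crop confirms the ivory soap. The glass under both lids, at scene (208,212) and (263,262), looks uniformly blue-grey with no soap showing. I'll average a few frames and stretch the contrast.

```bash
cat > b.py <<'E'
from h import *
im=np.mean([grab_frame('scene').astype(float) for _ in range(8)],0)[...,::-1]; t=np.mean([grab_frame('top').astype(float) for _ in range(6)],0)[...,::-1]
np.savez('avg.npz',s=im,t=t)
def c(im,b,s):
    a=im[b[1]:b[3],b[0]:b[2]]; lo=np.percentile(a,2,(0,1));hi=np.percentile(a,98,(0,1)); a=np.clip((a-lo)/(hi-lo)*255,0,255).astype('uint8')
    return cv2.resize(a,s,interpolation=cv2.INTER_CUBIC)
o=np.vstack([np.hstack([c(im,(192,200,228,220),(400,222)),c(im,(244,248,280,268),(400,222))]),np.hstack([c(t,(272,180,304,198),(400,225)),c(t,(210,182,242,200),(400,225))])])
cv2.imwrite('pics/crop2.png',o)
for n,(x0,x1,y0,y1) in dict(b=(197,222,205,217),a=(249,276,253,266)).items():
    print(n);print('\n'.join(' '.join('%3d/%+3d'%(im[y,x].mean(),im[y,x,2]-im[y,x,0]) for x in range(x0,x1,2)) for y in range(y0,y1)))
E
python3 b.py
```

```text
b
154/ -2 152/ -2 138/ +4 133/ +5 129/ +4 129/ +3 117/ +6 103/+12 106/+11 115/ +4 142/ -1 153/ -2 146/ -2
152/ -1 157/ -4 154/ -2 153/ -2 152/ -3 152/ -3 145/ -2 136/ +0 136/ +0 142/ -2 153/ -3 155/ -3 153/ -3
144/ +0 157/ -3 158/ -4 156/ -4 157/ -4 157/ -4 155/ -4 152/ -4 153/ -3 153/ -4 155/ -4 155/ -4 153/ -4
131/ +6 155/ -2 158/ -3 157/ -3 157/ -5 157/ -4 156/ -5 155/ -4 155/ -4 155/ -4 156/ -4 155/ -3 154/ -4
116/+10 148/ +0 157/ -4 157/ -3 157/ -4 157/ -4 155/ -5 156/ -5 155/ -4 156/ -4 155/ -5 155/ -3 149/ -1
109/+15 131/ +5 153/ -2 158/ -3 158/ -3 157/ -3 156/ -4 155/ -3 154/ -4 155/ -4 155/ -5 151/ -3 134/ +3
110/+19 112/+11 140/ +2 154/ -2 157/ -3 156/ -4 156/ -4 156/ -4 155/ -3 155/ -4 153/ -3 138/ +1 114/ +8
114/+23 107/+15 120/ +7 142/ +2 151/ -1 153/ -2 155/ -4 156/ -3 152/ -3 150/ -2 138/ +0 116/ +7 102/+13
115/+25 110/+19 106/+13 120/ +8 131/ +4 141/ +2 148/ -1 147/ -2 138/ +2 130/ +4 117/ +8 103/+13 104/+18
116/+26 112/+25 104/+17 107/+14 110/+11 118/ +8 124/ +3 125/ +3 116/ +9 109/+11 102/+13 104/+17 109/+24
115/+27 115/+25 110/+23 109/+19 104/+16 104/+13 104/+11 10
[... 907 characters left out ...]
/ -4 154/ -4 149/ -2 125/ +3
114/+23 105/+15 118/+10 141/ +1 154/ -3 156/ -3 156/ -5 155/ -5 155/ -5 154/ -4 152/ -4 149/ -3 134/ +2 106/ +9
117/+26 109/+19 107/+14 121/ +8 141/ +1 151/ -2 153/ -2 154/ -4 152/ -3 148/ -3 143/ -2 131/ +2 113/ +8 100/+13
117/+26 114/+23 107/+18 106/+13 120/ +7 129/ +4 138/ +1 141/ +0 139/ +0 130/ +3 120/ +3 109/ +8 100/+13 102/+18
116/+27 115/+26 111/+23 106/+16 105/+13 108/+12 117/ +8 118/ +6 115/ +5 106/ +9 101/ +9  99/+13 103/+18 108/+23
116/+27 117/+26 115/+25 111/+22 104/+17 103/+14 102/+12 100/+12  97/+11  93/+13  96/+14 103/+17 109/+23 112/+26
114/+26 116/+26 115/+26 115/+26 109/+23 105/+20 102/+18  98/+15  93/+14  93/+16 103/+19 108/+22 112/+25 113/+26
```

View pics/crop2.png

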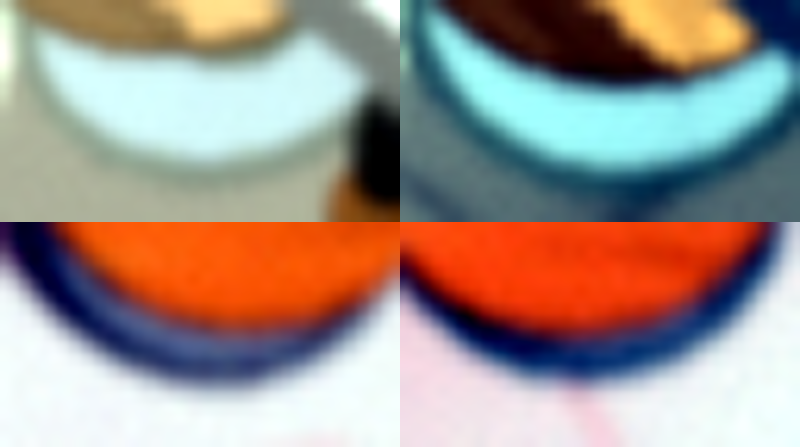

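No soap shows through either glass, because the lids hide the contents from both cameras. I'll fit the lids, tabs, tray, soap and bar, and work out in which jar a bar soap would have shown.

```bash
cat > m.py <<'E'
from h import *
from scipy.optimize import minimize, least_squares
d=np.load('avg.npz')
def box(cx,cy,yaw,hx,hy,z0,z1):
    c,s=np.cos(yaw),np.sin(yaw)
    return [[cx+c*a-s*b,cy+s*a+c*b,z] for a in(-hx,hx) for b in(-hy,hy) for z in(z0,z1)]
S=8
def sil(cam,pts,sh=(384,512),b=None):
    p=np.array([proj(cam,q) for q in pts]); m=np.zeros(((b[3]-b[1])*S,(b[2]-b[0])*S),np.uint8)
    cv2.fillConvexPoly(m,cv2.convexHull((((p-b[:2])+.5)*S).astype(np.int32)),1); return cv2.resize(m.astype(np.float32),None,fx=1/S,fy=1/S,interpolation=cv2.INTER_AREA)
for n,b,g in(('a',(200,155,246,200),(.635,.145)),('b',(268,155,314,200),(.638,-.08))):
    for cam,im in(('top',d['t']),('scene',d['s'])):
        if cam=='scene': b=(238,208,290,265) if n=='a' else (183,165,232,212)
        a=im[b[1]:b[3],b[0]:b[2]]; sat=(a[...,2]-a[...,0])/a.max(2)   # R-B over max
        w=(sat>.42).astype(np.uint8)
        k,l,st,_=cv2.connectedComponentsWithStats(w); 
        w=(l==1+st[1:,4].argmax()) if cam=='top' else w>0
        # boundary rays for lid disc top at z=.08: keep outer (hull) points away from the light bar
        ct=cv2.findContours(w.astype(np.uint8),0,1)[0]; P=np.vstack(ct)[:,0]+np.array(b[:2])
        X=np.array([at(cam,p,.078)[:2] for p in P]); 
        keep=(X[:,0]<g[0]-.01) if cam=='top' else (X[:,0]>g[0]+.035)
        r=least_squares(lambda c:np.hypot(*(X[keep]-c).T)-.0575,g,loss='soft_l1',f_scale=.002)
        print(n,cam,'lid centre',np.round(r.x,4),'rms',np.sqrt(np.mean(r.fun**2)).round(4),keep.sum())
        if cam=='top':
            h=cv2.convexHull(P.astype(np.int32)); m=np.zeros((384,512),np.uint8); cv2.fillConvexPoly(m,h,1)
            ys,xs=np.where((m[b[1]:b[3],b[0]:b[2]]>0)&(sat<.38)); pp=np.array([at(cam,(x+b[0],y+b[1]),.11)[:2] for x,y in zip(xs,ys)])
            c=pp.mean(0);u=np.linalg.svd(pp-c)[2][0];print('  tab px',len(pp),np.round(c,4),'yaw',np.arctan(u[1]/u[0]).round(3),'x',pp[:,0].min().round(3),pp[:,0].max().round(3))
# tray, soap from outlines
for l,z in(('tray',.014),('loose_soap',.02)):
    for cam in('top','scene'):
        grab_frame(cam)
        for r in outline_of(l,cam)[:3]:
            ct=max(cv2.findContours(r['region'].astype(np.uint8),0,1)[0],key=cv2.contourArea)[:,0]
            X=np.array([at(cam,p,z)[:2] for p in ct]).astype(np.float32); R_=cv2.minAreaRect(X*1000)
            print(l,cam,round(r['score'],2),R_)
# light bar front top edge (bright), top cam
im=d['t'];
for x in(190,230,250,280,320):
    col=im[135:180,x].mean(1); print(x,np.round(col[::1]).astype(int)[8:35].tolist())
# prob. hidden
rng=np.random.default_rng(0)
for n,L in(('a',(.635,.145)),('b',(.635,-.08))):
    C=np.array(calibration('scene')['pose'])[:3,3]
    for off in(0,.006,.012,.018):
        f=[]
        for k in range(300):
            t=rng.uniform(0,2*np.pi); o=np.array(L)+off*rng.uniform()**.5*np.array([np.cos(t),np.sin(t)]); y=rng.uniform(0,3.14)
            def vis(p,z): 
                p=np.c_[p,np.full(len(p),z)]; q=p+(C-p)*((.072-z)/(C[2]-z)); return np.hypot(*(q[:,:2]-L).T).max()>.0595
            B=np.array(box(o[0],o[1],y,.029,.018,0,0))[:,:2]; an=np.linspace(0,6.28,40); D=o+.021*np.c_[np.cos(an),np.sin(an)]
            f.append((vis(B,.032),vis(D,.032)))
        print(n,off,'visible bar/round',np.mean(f,0).round(2))
E
python3 m.py
```

```text
a top lid centre [0.6321 0.1431] rms 0.0164 55
  tab px 60 [0.6311 0.14  ] yaw 0.656 x 0.602 0.648
a scene lid centre [0.6274 0.1434] rms 0.0009 29
b top lid centre [ 0.6481 -0.0729] rms 0.0009 38
  tab px 57 [ 0.6447 -0.0729] yaw 0.254 x 0.583 0.663
b scene lid centre [ 0.6566 -0.0808] rms 0.0116 65
tray top 0.66 ((436.793212890625, 308.3967590332031), (156.58473205566406, 155.88136291503906), 82.71266174316406)
tray scene 0.91 ((440.99761962890625, 310.60845947265625), (152.20645141601562, 156.00265502929688), 82.6208724975586)
loose_soap top 0.75 ((430.6780700683594, -318.223388671875), (45.07024383544922, 45.43839645385742), 88.98721313476562)
loose_soap top 0.69 ((342.778564453125, -322.0894470214844), (45.84041213989258, 42.94050598144531), 65.32923889160156)
loose_soap top 0.52 ((393.1556396484375, -410.0870361328125), (38.37031555175781, 38.93375778198242), 88.0852279663086)
loose_soap scene 0.65 ((346.0003967285156, -321.0110778808594), (60.69355010986328, 39.07563781738281), 49.57798767089844)
loose_soap scene 0.51 ((680.0157470703125, -452.85479736328125), (264.33319091796
[... 211 characters left out ...]
99, 98, 98, 98, 98, 97, 92, 78, 59, 49, 55, 65, 70, 72, 72]
250 [85, 72, 64, 63, 64, 68, 81, 94, 99, 100, 99, 100, 100, 99, 99, 100, 99, 95, 82, 62, 50, 51, 57, 64, 71, 81, 90]
280 [70, 63, 61, 62, 68, 81, 95, 100, 100, 101, 101, 101, 101, 101, 101, 101, 97, 83, 63, 51, 54, 62, 66, 67, 66, 66, 66]
320 [99, 99, 98, 97, 97, 98, 100, 100, 100, 100, 99, 99, 99, 100, 99, 94, 80, 60, 49, 50, 54, 57, 64, 74, 81, 83, 83]
a 0 visible bar/round [0. 0.]
a 0.006 visible bar/round [0. 0.]
a 0.012 visible bar/round [0.1 0. ]
a 0.018 visible bar/round [0.19 0.  ]
b 0 visible bar/round [0.4 0. ]
b 0.006 visible bar/round [0.34 0.  ]
b 0.012 visible bar/round [0.43 0.  ]
b 0.018 visible bar/round [0.55 0.13]
```

Which jar is the right one stays open: the evidence slightly favours jar_b, because a bar soap there would show in about 40% of poses. I'll open jar_b, look inside, and put the lid back if that's wrong. First I'll refine the tab yaw and bar edge, and start planning the moves.

```bash
cat > tab.py <<'E'
from h import *
import itertools
exec(open('m.py').read().split("for n,b,g")[0])
for n,b,c0 in(('a',(205,158,242,195),(.628,.143)),('b',(272,158,312,195),(.648,-.073))):
    a=d['t'][b[1]:b[3],b[0]:b[2]]; sat=(a[...,2]-a[...,0])/a.max(2); g=np.clip((.6-sat)/.45,0,1)
    lid=sil('top',[[c0[0]+.052*np.cos(t),c0[1]+.052*np.sin(t),.08] for t in np.linspace(0,6.28,60)],b=b)>.99
    rows=np.arange(b[1],b[3])[:,None]; lid&=rows>=(166-(b[0]-200)*4/130)
    best=[]
    for dx,dy,y in itertools.product(np.arange(-.008,.009,.002),np.arange(-.006,.007,.002),np.arange(-.4,.41,.05)):
        m=sil('top',box(c0[0]+dx,c0[1]+dy,y,.018,.006,.08,.115),b=b)
        best.append((((m-g)[lid]**2).mean(),dx,dy,y))
    best.sort(); print(n,lid.sum(),np.round(best[:4],4).tolist())
for x,r in((190,163.4),(230,161.6),(250,161.1),(280,160),(320,159)): print('bar front edge z=.192',at('top',(x,r),.192).round(4), 'z=.152',at('top',(x,r),.152)[0].round(4))
E
cat > plan.py <<'E'
# usage: plan.py x y z lean yaw [n]  (grasp? no: TCP target) lean/yaw in rad
import sys
from h import *
x,y,z,th,ps=map(float,sys.argv[1:6]); o=telemetry.observe()
def Rt(th,ps):
    Z=np.array([np.sin(th)*np.cos(ps),np.sin(th)*np.sin(ps),-np.cos(th)]);Y=np.array([-np.sin(ps),np.cos(ps),0]);return R.from_matrix(np.c_[np.cross(Y,Z),Y,Z])
R0=R.from_euler('xyz',o['tool_rot']);R1=Rt(th,ps);p=np.array(o['position']);D=np.array([x,y,z])-p;W=(R0.inv()*R1).as_rotvec()
n=int(sys.argv[6]) if len(sys.argv)>6 else int(np.ceil(max(np.linalg.norm(D)/.045,np.linalg.norm(W)/.13,1)))
print('t',round(o['clock'],2),'pos',p.round(4),'lean/yaw',np.round([np.arccos(-R0.as_matrix()[2,2]),np.arctan2(-R0.as_matrix()[0,1],R0.as_matrix()[1,1])],3),'F',np.round(o['force'],1),'w',round(o['grip_width'],4),'ff',round(o['finger_force'],1),'q',np.round(o['qpos'],2))
print(n,'turn',W.round(3)/n); k=R0
print('['+','.join(str(np.round((k*R.from_rotvec(W*i/n)).inv().apply(D/n),4).tolist()) for i in range(n))+']')
E
python3 tab.py; python3 plan.py .42 .1 .27 .4 -.05
```

```text
t 2.9 pos [0.1467 0.6076 0.2031] lean/yaw [ 0.    -0.237] F [ 0.9 -0.7  0.1] w 0.0852 ff 0.0 q [-1.4   0.52 -0.04  1.6   0.02  1.02 -0.11]
13 turn [-0.00284615 -0.03069231 -0.01415385]
[[-0.0296, -0.033, -0.0051],[-0.0293, -0.0334, -0.0043],[-0.0289, -0.0338, -0.0035],[-0.0285, -0.0342, -0.0028],[-0.0281, -0.0346, -0.002],[-0.0277, -0.035, -0.0012],[-0.0272, -0.0354, -0.0005],[-0.0267, -0.0358, 0.0002],[-0.0262, -0.0362, 0.0009],[-0.0256, -0.0365, 0.0016],[-0.025, -0.0369, 0.0023],[-0.0244, -0.0372, 0.003],[-0.0238, -0.0376, 0.0036]]Traceback (most recent call last):
  File "tab.py", line 10, in <module>
    m=sil('top',box(c0[0]+dx,c0[1]+dy,y,.018,.006,.08,.115),b=b)
  File "<string>", line 9, in sil
  File "h.py", line 10, in proj
    c=calibration(cam); f=192/np.tan(np.radians(c['fovy'])/2); P=np.array(c['pose'])
ValueError: time passes only in moves, steps and waits
```

```bash
python3 - <<'E'
s=open('h.py').read().replace("def ray","_cal={c:calibration(c) for c in('scene','top')}\ncalibration=lambda c:_cal[c]\ndef ray")
open('h.py','w').write(s)
E
python3 -m inch '[[-0.029,-0.033,-0.005,-0.003,-0.03,-0.014,0],[-0.029,-0.034,-0.004,-0.003,-0.03,-0.014,0],[-0.029,-0.034,-0.003,-0.003,-0.03,-0.014,0],[-0.028,-0.034,-0.003,-0.003,-0.03,-0.014,0],[-0.028,-0.035,-0.002,-0.003,-0.03,-0.014,0]]' 40 | tail -3
python3 -m inch '[[-0.028,-0.035,-0.001,-0.003,-0.03,-0.014,0],[-0.027,-0.035,0,-0.003,-0.03,-0.014,0],[-0.027,-0.036,0,-0.003,-0.03,-0.014,0],[-0.026,-0.036,0.001,-0.003,-0.03,-0.014,0],[-0.026,-0.037,0.002,-0.003,-0.03,-0.014,0]]' | tail -3
python3 tab.py; python3 plan.py .48 -.07 .25 .85 .05
```

```text
force: [1.3, 0.8, -0.4]
grip_width: 0.0852
finger_force: 0.0
force: [2.2, 0.4, 1.2]
grip_width: 0.0854
finger_force: 0.0
a 625 [[0.0063, 0.008, 0.0, -0.0], [0.0066, 0.008, 0.0, -0.05], [0.0069, 0.006, 0.0, -0.0], [0.0074, 0.008, 0.0, 0.05]]
b 580 [[0.008, 0.006, -0.002, 0.1], [0.0083, 0.006, -0.002, 0.05], [0.0086, 0.004, -0.002, 0.1], [0.009, 0.006, -0.002, 0.15]]
bar front edge z=.192 [0.626  0.2321 0.192 ] z=.152 0.6372
bar front edge z=.192 [0.636  0.1157 0.192 ] z=.152 0.6476
bar front edge z=.192 [0.6399 0.0574 0.192 ] z=.152 0.6515
bar front edge z=.192 [ 0.6467 -0.0301  0.192 ] z=.152 0.6585
bar front edge z=.192 [ 0.6543 -0.1471  0.192 ] z=.152 0.6665
t 3.9 pos [0.3566 0.2146 0.2523] lean/yaw [ 0.303 -0.094] F [2.2 0.4 1.2] w 0.0854 ff 0.0 q [-1.09 -0.01  0.18  2.24  0.36  0.77  0.33]
7 turn [-0.01028571 -0.078      -0.01814286]
[[-0.0204, -0.0388, 0.0063],[-0.0191, -0.0393, 0.0075],[-0.0178, -0.0397, 0.0085],[-0.0164, -0.0401, 0.0094],[-0.0149, -0.0405, 0.0103],[-0.0133, -0.0408, 0.0109],[-0.0117, -0.0412, 0.0115]]
```

Both lids have wood tops under the bar. Lid_b is at about (0.650,-0.074), with tab yaw about 0.1. The bar's front edge is at about x=0.650 there. Moving to pre-grasp.

```bash

python3 -m inch '[[-0.02,-0.039,0.006,-0.01,-0.078,-0.018,0],[-0.019,-0.039,0.007,-0.01,-0.078,-0.018,0],[-0.018,-0.04,0.008,-0.01,-0.078,-0.018,0],[-0.016,-0.04,0.009,-0.01,-0.078,-0.018,0],[-0.015,-0.04,0.01,-0.01,-0.078,-0.018,0]]' | tail -1
python3 plan.py .584 -.079 .154 .85 .08
```

```text
finger_force: 0.0
t 4.4 pos [0.3991 0.1184 0.2563] lean/yaw [ 0.494 -0.044] F [1.  0.8 0.3] w 0.0855 ff 0.0 q [-0.61 -0.12 -0.08  2.41  0.6   0.54  0.35]
7 turn [-0.008      -0.05071429 -0.01628571]
[[-0.0178, -0.0274, 0.0253],[-0.016, -0.0279, 0.0259],[-0.0142, -0.0283, 0.0265],[-0.0124, -0.0288, 0.0269],[-0.0106, -0.0292, 0.0273],[-0.0087, -0.0296, 0.0275],[-0.0068, -0.0299, 0.0277]]
```

```bash

python3 -m inch '[[-0.018,-0.027,0.025,-0.008,-0.05,-0.016,0],[-0.016,-0.028,0.026,-0.008,-0.05,-0.016,0],[-0.014,-0.028,0.026,-0.008,-0.05,-0.016,0],[-0.012,-0.029,0.027,-0.008,-0.05,-0.016,0],[-0.01,-0.029,0.027,-0.008,-0.05,-0.016,0]]' | tail -1
python3 plan.py .584 -.079 .154 .85 .08
```

```text
finger_force: 0.0
t 4.9 pos [0.4286 0.086  0.2457] lean/yaw [ 0.558 -0.037] F [ 1.3 -0.8  0. ] w 0.0854 ff 0.0 q [ 0.05 -0.06 -0.62  2.42  0.77  0.41  0.31]
6 turn [-0.01383333 -0.04883333 -0.014     ]
[[-0.0146, -0.0264, 0.0274],[-0.0129, -0.027, 0.0277],[-0.0112, -0.0275, 0.0279],[-0.0094, -0.028, 0.028],[-0.0076, -0.0285, 0.0281],[-0.0059, -0.029, 0.028]]
```

```bash

python3 -m inch '[[-0.014,-0.026,0.027,-0.014,-0.049,-0.014,0],[-0.013,-0.027,0.028,-0.014,-0.049,-0.014,0],[-0.011,-0.027,0.028,-0.014,-0.049,-0.014,0],[-0.009,-0.028,0.028,-0.014,-0.049,-0.014,0],[-0.008,-0.028,0.028,-0.014,-0.049,-0.014,0]]' | tail -1
python3 plan.py .584 -.079 .154 .85 .08
```

```text
finger_force: 0.0
t 5.4 pos [0.4479 0.0356 0.1964] lean/yaw [ 0.53  -0.009] F [ 0.1 -1.1 -2.2] w 0.0856 ff 0.0 q [ 0.72  0.2  -1.26  2.43  1.23  0.55  0.03]
5 turn [-0.027  -0.0666 -0.0012]
[[-0.0185, -0.0217, 0.0229],[-0.0169, -0.0223, 0.0235],[-0.0153, -0.023, 0.024],[-0.0136, -0.0237, 0.0243],[-0.012, -0.0243, 0.0245]]
```

The elbow is near its fold limit, so I'll extend outward first with the lean kept, then lean further.

```bash
python3 plan.py .57 -.06 .21 .5 .05
```

```text
t 5.4 pos [0.4479 0.0356 0.1964] lean/yaw [ 0.53  -0.009] F [ 0.1 -1.1 -2.2] w 0.0856 ff 0.0 q [ 0.72  0.2  -1.26  2.43  1.23  0.55  0.03]
4 turn [-0.02925  0.0045  -0.00075]
[[-0.0272, -0.0238, 0.0144],[-0.0272, -0.0243, 0.0136],[-0.0273, -0.0247, 0.0128],[-0.0273, -0.025, 0.0119]]
```

```bash

python3 -m inch '[[-0.027,-0.024,0.014,-0.03,0.004,0,0],[-0.027,-0.024,0.014,-0.03,0.004,0,0],[-0.027,-0.025,0.013,-0.03,0.004,0,0],[-0.027,-0.025,0.012,-0.03,0.004,0,0]]' | tail -1
python3 plan.py .594 -.078 .145 .85 .08
```

```text
finger_force: 0.0
t 5.8 pos [ 0.5697 -0.0621  0.2083] lean/yaw [0.5   0.049] F [0.2 1.6 0.4] w 0.0854 ff 0.0 q [ 1.    0.46 -1.22  2.14  1.04  0.51  0.7 ]
3 turn [-0.005      -0.11666667 -0.00933333]
[[0.0032, -0.0058, 0.0223],[0.0058, -0.0059, 0.0217],[0.0084, -0.0059, 0.0208]]
```

```bash

python3 -m inch '[[0.003,-0.006,0.022,-0.005,-0.117,-0.009,0],[0.006,-0.006,0.022,-0.005,-0.117,-0.009,0],[0.008,-0.006,0.021,-0.005,-0.117,-0.009,0],[0,0,0,0,0,0,0]]' | tail -1
python3 plan.py .652 -.074 .0945 .85 .08
python3 - <<'E'
from h import *
a=grab_frame('top')[...,::-1][130:230,230:340];b=grab_frame('scene')[...,::-1][140:240,160:270]
cv2.imwrite('pics/pre.png',np.hstack([cv2.resize(np.ascontiguousarray(i),(400,360),interpolation=cv2.INTER_CUBIC) for i in(a,b)]))
E
```

```text
finger_force: 0.0
t 6.2 pos [ 0.583  -0.0877  0.1824] lean/yaw [0.635 0.023] F [-0.2  0.7 -0.6] w 0.0851 ff 0.0 q [ 0.93  0.48 -1.09  2.25  1.68  0.42  0.11]
3 turn [-0.023      -0.07233333 -0.005     ]
[[-0.0014, 0.0052, 0.0371],[0.0013, 0.0044, 0.0373],[0.004, 0.0035, 0.0372]]
```

View pics/pre.png

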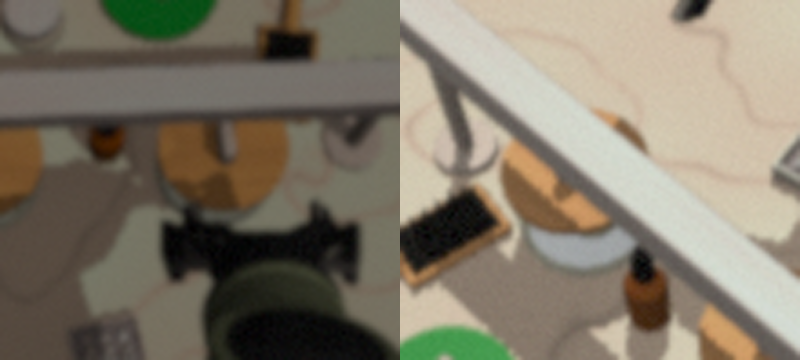

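The open gripper is in front of lid_b, centred on the tab to within about 1 cm, and clear of the bar. The wrist turns slowly here, so I'll finish the lean first.

```bash

python3 -m inch '[[0,0.003,0,-0.02,-0.07,-0.005,0],[0,0.003,0.002,-0.02,-0.07,-0.005,0],[0,0.003,0.004,-0.02,-0.07,-0.005,0],[0,0.002,0.005,0,0,0,0]]' | tail -1
python3 plan.py .594 -.078 .145 .85 .08
```

```text
finger_force: 0.0
t 6.7 pos [ 0.5893 -0.0789  0.1728] lean/yaw [0.817 0.065] F [-0.3  0.1 -0.6] w 0.0853 ff 0.0 q [ 1.08  0.69 -1.27  2.38  2.26  0.62 -0.3 ]
1 turn [-0.018 -0.033 -0.002]
[[0.017, 0.0009, 0.0225]]
```

```bash
python3 -m inch '[[0.017,0.001,0.0225,-0.018,-0.033,-0.002,0]]'|tail -1; python3 plan.py .652 -.074 .095 .85 .08 4
```

```text
finger_force: 0.0
t 6.8 pos [ 0.5973 -0.0787  0.1492] lean/yaw [0.852 0.079] F [ 1.1 -3.1  0.5] w 0.0858 ff 0.0 q [ 1.06  0.81 -1.26  2.39  2.39  0.72 -0.32]
4 turn [-0.0015   0.0005   0.00125]
[[0.0012, 0.0002, 0.0193],[0.0012, 0.0002, 0.0193],[0.0011, 0.0001, 0.0193],[0.0011, 0.0001, 0.0193]]
```

```bash
python3 -m inch '[[0.001,0,0.019,0,0,0,0],[0.001,0,0.019,0,0,0,0],[0.001,0,0.019,0,0,0,0],[0.001,0,0.019,0,0,0,0],[0,0,0,0,0,0,0.2]]'|tail -1; python3 plan.py .652 -.074 .095 .85 .08 1
python3 -m inch '[[0,0,0,0,0,0,0.5],[0,0,0,0,0,0,0.8],[0,0,0,0,0,0,1],[0,0,0,0,0,0,1],[0,0,0,0,0,0,1]]' 40;python3 plan.py .652 -.074 .095 .85 .08 1
```

```text
finger_force: 0.0
t 7.3 pos [ 0.6508 -0.073   0.0921] lean/yaw [0.847 0.081] F [-0.5 -0.3  0.6] w 0.0731 ff 0.0 q [ 0.94  0.98 -1.16  2.28  2.46  0.79 -0.28]
1 turn [-0.002 -0.003  0.003]
[[-0.0029, -0.0011, -0.0011]]
clock: 7.8
position: [0.6497, -0.073, 0.0941]
tool_rot: [-3.138, 0.852, -3.058]
force: [-1.1, -0.7, 2.2]
grip_width: 0.0026
finger_force: 39.3
t 7.8 pos [ 0.6497 -0.073   0.0941] lean/yaw [0.852 0.082] F [-1.1 -0.7  2.2] w 0.0026 ff 39.3 q [ 0.95  0.98 -1.16  2.29  2.47  0.79 -0.29]
1 turn [-0.     0.002  0.003]
[[-0.0022, -0.0012, 0.0011]]
```

The fingers closed to 2.6 mm, so the tab isn't between them. I'll look.

```bash
python3 - <<'E'
from h import *
np.set_printoptions(suppress=True)
a=grab_frame('top')[...,::-1][140:220,250:340];b=grab_frame('scene')[...,::-1][150:230,170:260]
cv2.imwrite('pics/g1.png',np.hstack([cv2.resize(np.ascontiguousarray(i),(400,356),interpolation=cv2.INTER_CUBIC) for i in(a,b)]))
for p in((.6497,-.073,.0941),): print([proj(c,p).round(1) for c in('top','scene')])
E
```

```text
[array([291.3, 168.4]), array([206.3, 183.9])]
```

View pics/g1.png

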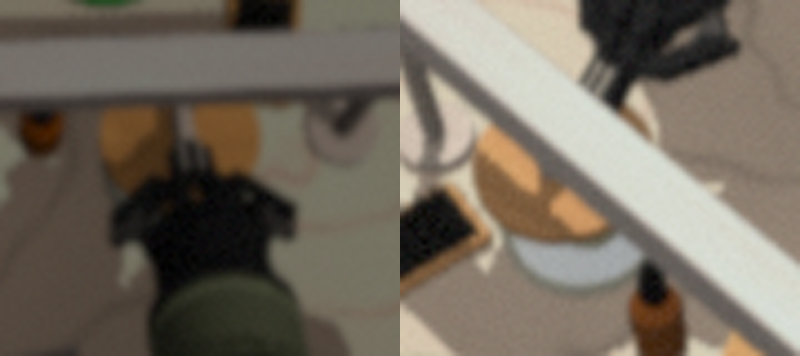

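The lid still sits on the jar and the fingers closed in front of the tab. I'll open, back off and re-measure the lid.

```bash
python3 -m inch '[[0,0,0,0,0,0,0.3],[0,0,0,0,0,0,0],[0,0,0,0,0,0,0],[0,0,-0.04,0,0,0,0],[0,0,-0.04,0,0,0,0]]'|tail -1
cat > re.py <<'E'
from h import *
t=np.mean([grab_frame('top').astype(float) for _ in range(3)],0)[...,::-1]; s=grab_frame('scene')[...,::-1].astype(float)
D=np.load('avg.npz'); np.savez('avg2.npz',s=s,t=t)
def sh(a,b,x): 
    f=lambda i:np.float32(i[x[1]:x[3],x[0]:x[2]].mean(2)); return cv2.phaseCorrelate(f(a),f(b),cv2.createHanningWindow((x[2]-x[0],x[3]-x[1]),cv2.CV_32F))
print('scene jar shift',sh(D['s'],s,(186,190,232,222)))
for n,im in(('old',D['t']),('new',t)):
    a=im[160:180,280:306]; sat=(a[...,2]-a[...,0])/a.max(2)
    print(n);print('\n'.join(str(160+i)+' '+' '.join('%2d'%(v*100) for v in r) for i,r in enumerate(sat)))
for z in(.115,.098,.08): print(z,'front end proj at x .632/.64',proj('top',(.632,-.076,z)).round(1),proj('top',(.64,-.075,z)).round(1))
E
python3 re.py
```

```text
finger_force: 0.0Traceback (most recent call last):
  File "re.py", line 1, in <module>
    from h import *
  File "h.py", line 1, in <module>
    import numpy as np, cv2
    from numpy.__config__ import show_config
    from numpy._core._multiarray_umath import (
    from . import (
    from .fromnumeric import any
    from . import _methods, overrides
    import pickle
    import re
  File "re.py", line 2, in <module>
    t=np.mean([grab_frame('top').astype(float) for _ in range(3)],0)[...,::-1]; s=grab_frame('scene')[...,::-1].astype(float)
NameError: name 'np' is not defined
```

```bash
mv re.py rem.py; rm -rf __pycache__/re.*; python3 rem.py; python3 plan.py .6 -.078 .14 .85 .08
```

```text
scene jar shift ((-0.6348620894272266, -0.8603551765390911), 0.8975058700889349)
old
160 10 10 11 11 10  9 10 11 11 11 11 12 12 11 12 12 11 12 12 12 12 13 12 12 12 12
161 12 13 13 13 11 12 12 13 13 12 13 14 14 12 14 15 15 15 15 15 14 15 17 17 16 17
162 19 21 20 19 20 18 19 18 18 18 15 16 16 17 21 24 27 27 27 28 27 30 32 31 33 33
163 37 37 38 38 37 35 33 32 31 28 21 17 18 22 34 44 48 48 48 47 49 48 51 51 51 50
164 52 53 53 53 53 52 49 48 49 40 23 19 20 26 43 57 59 60 60 60 59 60 60 60 60 60
165 61 61 62 61 61 62 61 61 58 47 25 19 20 26 44 59 64 63 63 62 63 63 63 64 63 63
166 64 63 64 64 64 63 65 66 62 48 25 19 20 26 42 57 64 63 64 63 64 64 64 64 64 64
167 65 64 64 65 64 65 66 66 63 47 25 20 20 25 40 56 64 64 64 64 64 64 64 64 64 63
168 65 65 65 65 65 65 65 68 66 49 24 20 20 23 36 53 63 64 64 64 64 64 64 64 64 64
169 65 65 65 65 65 65 65 67 65 54 29 19 19 21 32 50 61 64 64 64 64 64 64 64 65 64
170 65 65 64 64 64 65 65 65 65 55 31 19 18 19 28 48 61 64 64 64 64 65 65 65 65 64
171 65 65 64 65 65 65 65 67 66 57 35 20 19 20 27 47 62 63 65 64 64 65 65 64 64 65
172 65 65 64 65 65 65 65 65 66 
[... 1953 characters left out ...]
 63 63 64 64 64 63 63 64 64 63 60 60 61 63 63 63 63 63 64 63 63 62 62
177 64 64 64 63 65 63 64 64 64 63 64 64 63 62 63 63 63 63 62 63 63 63 63 63 63 63
178 64 63 63 64 63 64 63 64 64 63 63 64 63 62 62 63 63 63 64 62 63 63 64 63 63 63
179 63 63 63 63 63 63 62 63 63 63 63 62 63 63 63 61 63 63 63 63 64 64 63 64 64 63
0.115 front end proj at x .632/.64 [292.8 172.1] [292.6 169.6]
0.098 front end proj at x .632/.64 [292.3 173.5] [292. 171.]
0.08 front end proj at x .632/.64 [291.7 174.9] [291.4 172.5]
t 8.6 pos [ 0.5899 -0.0785  0.1469] lean/yaw [0.853 0.08 ] F [ 0.7 -0.1 -0.2] w 0.0852 ff 0.0 q [ 1.07  0.82 -1.26  2.41  2.4   0.73 -0.33]
1 turn [-0.002  0.003  0.003]
[[-0.0014, -0.0003, 0.0122]]
```

```bash
python3 - <<'E'
from h import *
t=np.load('avg2.npz')['t']; b=(265,150,325,210); k=9
im=cv2.resize(np.clip(t[b[1]:b[3],b[0]:b[2]]*1.6,0,255).astype('uint8'),None,fx=6.6,fy=6.6,interpolation=cv2.INTER_CUBIC)
o=telemetry.observe(); Rm=R.from_euler('xyz',o['tool_rot']).as_matrix(); p=o['position']
def mk(im,P,s,off,c):
    q=proj('top',P); cv2.circle(im,tuple(int(v) for v in ((q-off[:2])+.5)*s),3,c,1)
for y in(-.0425,.0425,-.057,.057): mk(im,p+Rm@[0,y,-.013],6.6,np.array(b),(0,0,255))
mk(im,p,6.6,np.array(b),(0,255,0))
g=cv2.imread('pics/g1.png')[:,:400]; g=np.clip(g*1.6,0,255).astype('uint8')
Rg=R.from_euler('xyz',[-3.138,.852,-3.058]).as_matrix(); pg=np.array([.6497,-.073,.0941])
for z in(0,-.019,-.038,-.054-.019): mk(g,pg+Rg@[0,0,z],4.444,np.array((250,140)),(0,0,255))
for a in(.633,): 
  for z in(.08,.115): mk(g,(a,-.077,z),4.444,np.array((250,140)),(0,255,0)); mk(im,(a,-.08,z),6.6,np.array(b),(0,255,0))
g=cv2.copyMakeBorder(g,0,40,0,0,0); cv2.imwrite('pics/g2.png',np.hstack([g,im[:396]]))
E
```

```text
(no output)
```

View pics/g2.png

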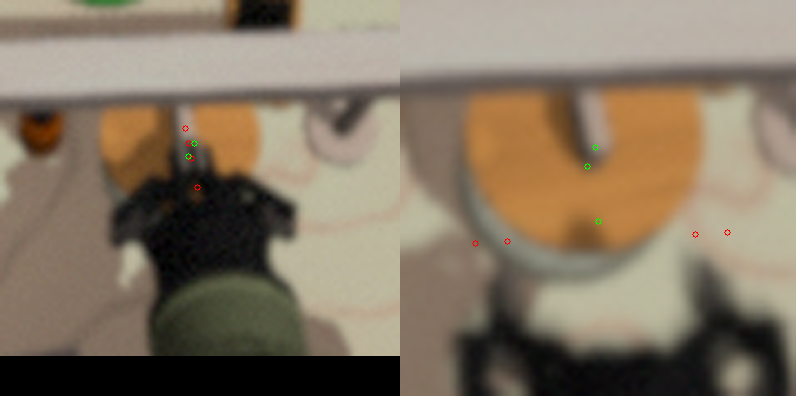

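Left: the closed fingers end just in front of the tab. Right: the real fingertips at about crop (505,267) and (700,262) sit about 4 px short of the predicted red marks. The tool is therefore about 12 mm short of its nominal reach, and the lid slid only about 4 mm. I'll go further in.

```bash
python3 plan.py .655 -.078 .099 .85 .12 4
```

```text
t 8.6 pos [ 0.5899 -0.0785  0.1469] lean/yaw [0.853 0.08 ] F [ 0.7 -0.1 -0.2] w 0.0852 ff 0.0 q [ 1.07  0.82 -1.26  2.41  2.4   0.73 -0.33]
4 turn [-0.008    0.00075 -0.006  ]
[[-0.0016, -0.0011, 0.0201],[-0.0017, -0.0013, 0.0201],[-0.0017, -0.0015, 0.0201],[-0.0017, -0.0016, 0.0201]]
```

```bash
python3 -m inch '[[-0.002,-0.001,0.02,-0.008,0,-0.006,0],[-0.002,-0.001,0.02,-0.008,0,-0.006,0],[-0.002,-0.002,0.02,-0.008,0,-0.006,0],[-0.001,-0.002,0.02,-0.008,0,-0.006,0],[0,0,0.01,0,0,0,0]]'|tail -4;  python3 plan.py .664 -.077 .092 .85 .12 1
python3 -m inch '[[0,0,0,0,0,0,0.5],[0,0,0,0,0,0,0.8],[0,0,0,0,0,0,1],[0,0,0,0,0,0,1],[0,0,0,0,0,0,1]]' 50 | tail -4
```

```text
tool_rot: [3.138, 0.851, -3.024]
force: [-0.6, -1.0, 1.0]
grip_width: 0.0852
finger_force: 0.0
t 9.1 pos [ 0.6636 -0.0765  0.0906] lean/yaw [0.851 0.121] F [-0.6 -1.   1. ] w 0.0852 ff 0.0 q [ 0.96  0.99 -1.14  2.24  2.48  0.71 -0.24]
1 turn [ 0.002  0.001 -0.001]
[[-0.0012, -0.0006, -0.0007]]
tool_rot: [3.141, 0.853, -3.021]
force: [-0.7, 0.8, 0.6]
grip_width: 0.0124
finger_force: 6.7
```

The tab is gripped at 12.4 mm. Now a small straight lift, then a retreat toward the robot.

```bash
python3 -m inch '[[0,0,0,0,0,0,1],[0,0,0,0,0,0,1]]' 60|tail -2; python3 plan.py .6625 -.077 .116 .853 .12 2; python3 - <<'E'
from h import *
print(R.from_euler('xyz',telemetry.observe()['tool_rot']).inv().apply([[-1,0,0],[0,1,0],[0,0,1]]).round(3))
E
```

```text
grip_width: 0.0098
finger_force: 58.8
t 9.8 pos [ 0.6624 -0.0765  0.0929] lean/yaw [0.853 0.122] F [-4.2 -1.5  7.5] w 0.0098 ff 58.8 q [ 0.96  0.98 -1.14  2.25  2.48  0.71 -0.24]
2 turn [0.001  0.     0.0005]
[[-0.0087, -0.0003, -0.0076],[-0.0087, -0.0003, -0.0076]]
[[ 0.653  0.121 -0.748]
 [-0.079  0.993  0.092]
 [-0.753  0.001 -0.658]]
```

```bash
python3 -m inch '[[-0.004,0,-0.003,0,0,0,1],[-0.004,0,-0.004,0,0,0,1],[0,0,0,0,0,0,1]]'|tail -4;python3 plan.py .6625 -.077 .116 .853 .12 2; python3 rem.py | grep -A12 new | sed -n 3,12p
```

```text
tool_rot: [3.14, 0.853, -3.021]
force: [-0.1, 0.3, -1.1]
grip_width: 0.0095
finger_force: 58.3
t 10.1 pos [ 0.6624 -0.0764  0.104 ] lean/yaw [0.853 0.122] F [-0.1  0.3 -1.1] w 0.0095 ff 58.3 q [ 0.97  0.95 -1.15  2.25  2.46  0.69 -0.24]
2 turn [0.001  0.     0.0005]
[[-0.0045, -0.0003, -0.004],[-0.0045, -0.0003, -0.004]]
161 13 13 13 12 11 12 12 13 12 13 12 13 13 13 13 15 14 14 14 15 14 15 15 17 17 17
162 19 18 20 18 19 19 18 17 19 15 15 15 14 14 19 22 27 28 27 29 28 28 30 32 31 31
163 36 37 35 36 34 33 32 29 32 28 21 17 17 17 24 37 44 47 46 47 47 48 49 50 49 49
164 50 52 51 51 49 46 48 47 49 43 29 19 18 19 26 42 55 58 59 59 59 60 59 60 59 60
165 60 61 60 60 58 60 60 59 58 54 35 20 18 19 23 40 54 58 59 62 62 62 63 62 62 63
166 64 63 63 64 65 67 64 64 63 58 36 20 18 19 22 33 46 48 55 61 63 63 64 63 63 64
167 65 64 64 64 67 66 66 66 63 55 33 19 18 18 21 26 31 35 46 58 63 63 64 64 64 64
168 65 67 66 66 65 69 67 63 62 53 27 19 17 19 20 21 21 23 31 47 61 62 63 64 63 64
169 66 65 63 64 68 64 64 65 63 49 22 18 16 19 20 20 17 18 18 31 56 62 63 64 63 63
170 66 65 66 64 67 67 66 65 61 47 20 15 15 18 19 20 18 15 16 23 53 60 63 64 64 64
```

```bash
python3 -m inch '[[-0.005,0,-0.004,0,0,0,1],[-0.004,0,-0.004,0,0,0,1],[0,0,0,0,0,0,1]]'|tail -4;python3 - <<'E'
from h import *
a=grab_frame('top')[...,::-1][145:205,260:330];b=grab_frame('scene')[...,::-1][160:220,175:245]
cv2.imwrite('pics/g3.png',np.hstack([cv2.resize(np.clip(i*1.3,0,255).astype('uint8'),(400,343),interpolation=cv2.INTER_CUBIC) for i in(a,b)]))
print(telemetry.observe()['position'])
E
```

```text
tool_rot: [3.141, 0.853, -3.02]
force: [0.0, 0.3, -1.8]
grip_width: 0.0094
finger_force: 58.2
[ 0.66228484 -0.0765413   0.11542643]
```

View pics/g3.png

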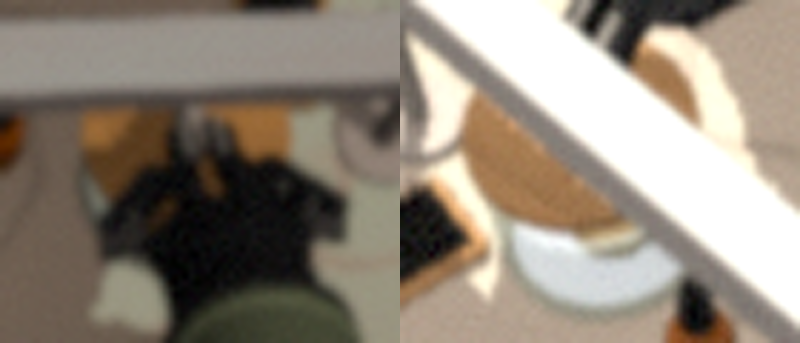

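The lid is up: the tab is held, there's about 1.8 N of weight on the tool, and an ivory soap sliver shows at scene (212,202). I'll retreat toward the robot to see into the jar.

```bash
python3 -m inch '[[0.01,0.002,-0.012,0,0,0,1],[0.02,0.004,-0.023,0,0,0,1],[0.02,0.004,-0.023,0,0,0,1],[0.02,0.004,-0.023,0,0,0,1],[0.01,0,-0.022,0,0,0,1]]'|tail -4;python3 - <<'E'
from h import *
p=telemetry.observe()['position'];print(p)
a=grab_frame('top')[...,::-1][145:225,255:335];b=grab_frame('scene')[...,::-1][155:225,175:245]
cv2.imwrite('pics/g4.png',np.hstack([cv2.resize(np.clip(i*1.3,0,255).astype('uint8'),(400,400),interpolation=cv2.INTER_CUBIC) for i in(a,b)]))
for c in('top','scene'):
  for l in('jarred_round_soap','jarred_bar_soap'):
    for r in landmark_of(l,c)[:3]: print(c,l,round(r['score'],2),np.round(r['xy'],1),at(c,r['xy'],.008).round(3))
E
```

```text
tool_rot: [3.132, 0.837, -3.019]
force: [13.1, 62.9, 132.4]
grip_width: 0.0095
finger_force: 59.2
[ 0.56797246 -0.08549247  0.12196287]
top jarred_round_soap 0.62 [287.  178.3] [ 0.638 -0.067  0.008]
```

View pics/g4.png

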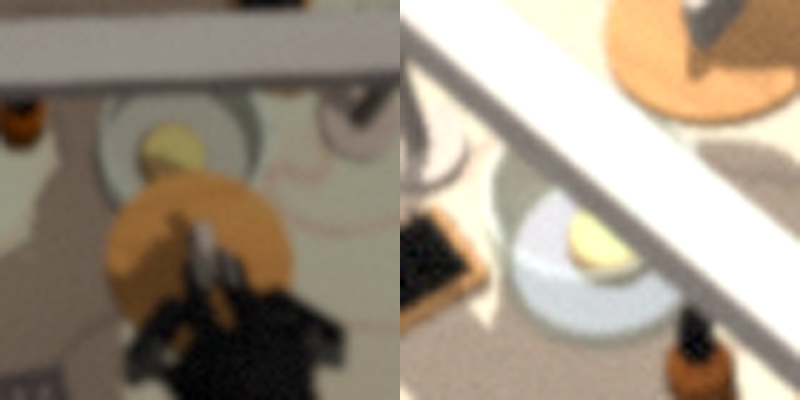

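It's the round soap: jar_b is the right jar, with the soap at about (0.638,-0.067). The force reading spiked, though, so I'll check that before moving.

```bash
python3 -c "
from h import *
o=telemetry.observe()
for k in o: print(k,np.round(o[k],3))"; python3 plan.py .60 -.085 .15 .85 .12 1
```

```text
clock 11.5
qpos [ 1.234  1.115 -1.495  2.431  2.247  0.89   0.06 ]
qd [-0.011 -0.012 -0.003 -0.    -0.004 -0.     0.004]
joint_efforts [ 1.7660e+00 -7.3320e+01 -2.8666e+01 -1.2231e+01  3.4060e+00 -2.4100e-01
  6.1000e-02]
position [ 0.57  -0.084  0.124]
tool_rot [ 3.129  0.842 -3.022]
force [ 0.963  0.99  -1.064]
moment [-0.133  0.96  -0.003]
finger_force 58.76
grip_width 0.009
t 11.5 pos [ 0.5697 -0.0844  0.124 ] lean/yaw [0.842 0.129] F [ 1.   1.  -1.1] w 0.0092 ff 58.8 q [ 1.23  1.11 -1.5   2.43  2.25  0.89  0.06]
1 turn [ 0.012 -0.008 -0.   ]
[[-0.0394, -0.0042, 0.0051]]
```

That was a transient from joints 3 and 4 reaching their ends; the force is now about 1 N and the lid is held. I'll swing the lean direction toward -y on the way to the tray, which unfolds the elbow.

```bash
python3 plan.py .565 -.02 .165 .853 -.05 4
```

```text
t 11.5 pos [ 0.5697 -0.0844  0.124 ] lean/yaw [0.842 0.129] F [ 1.   1.  -1.1] w 0.0092 ff 58.8 q [ 1.23  1.11 -1.5   2.43  2.25  0.89  0.06]
4 turn [ 0.03475 -0.003    0.028  ]
[[-0.0082, 0.0162, -0.0061],[-0.0077, 0.0162, -0.0066],[-0.0073, 0.0162, -0.0071],[-0.0069, 0.0161, -0.0077]]
```

```bash
python3 -m inch '[[-0.008,0.016,-0.006,0.035,-0.003,0.028,1],[-0.008,0.016,-0.006,0.035,-0.003,0.028,1],[-0.007,0.016,-0.007,0.035,-0.003,0.028,1],[-0.007,0.016,-0.008,0.035,-0.003,0.028,1]]'|grep force; python3 plan.py .53 .13 .165 .853 -.35
```

```text
force: [-0.2, -0.3, -1.5]
finger_force: 58.8
t 11.9 pos [ 0.5853 -0.0238  0.1693] lean/yaw [ 0.841 -0.048] F [-0.2 -0.3 -1.5] w 0.0098 ff 58.8 q [ 0.93  0.9  -1.5   2.43  2.1   1.1  -0.33]
4 turn [ 0.05675 -0.00325  0.05   ]
[[0.0113, 0.0377, -0.0109],[0.0131, 0.0365, -0.0131],[0.0148, 0.035, -0.0151],[0.0165, 0.0333, -0.0171]]
```

```bash
python3 -m inch '[[0.009,0.028,-0.008,0.06,-0.003,0.055,1],[0.009,0.028,-0.01,0.06,-0.003,0.055,1],[0.011,0.027,-0.012,0.06,-0.003,0.055,1],[0.012,0.026,-0.013,0.06,-0.003,0.055,1]]'|grep force; python3 plan.py .5 .17 .165 .853 -.55
```

```text
force: [0.6, -0.8, -1.6]
finger_force: 58.8
t 12.3 pos [0.5556 0.075  0.1675] lean/yaw [ 0.84  -0.322] F [ 0.6 -0.8 -1.6] w 0.0091 ff 58.8 q [ 0.4   0.9  -1.46  2.38  1.81  1.58 -0.77]
3 turn [ 0.05833333 -0.00433333  0.04866667]
[[0.0192, 0.0242, -0.0199],[0.0202, 0.022, -0.0213],[0.0211, 0.0197, -0.0226]]
```

```bash
python3 -m inch '[[0.019,0.024,-0.02,0.04,-0.004,0.033,1],[0.02,0.022,-0.021,0.04,-0.004,0.033,1],[0.021,0.021,-0.022,0.03,-0.004,0.025,1]]'|grep force; python3 plan.py .45 .31 .12 .853 -.45
```

```text
force: [1.4, 0.4, -0.9]
finger_force: 58.8
t 12.6 pos [0.5    0.1669 0.1648] lean/yaw [ 0.85  -0.459] F [ 1.4  0.4 -0.9] w 0.0098 ff 58.8 q [ 0.01  0.94 -1.41  2.28  1.58  1.81 -1.06]
4 turn [-0.00125 -0.00075 -0.002  ]
[[0.0263, 0.0265, -0.0129],[0.0263, 0.0266, -0.0129],[0.0262, 0.0266, -0.0129],[0.0261, 0.0267, -0.0128]]
```

```bash
python3 -m inch '[[0.026,0.026,-0.013,-0.012,-0.001,-0.01,1],[0.026,0.026,-0.013,-0.012,-0.001,-0.01,1],[0.026,0.026,-0.013,-0.012,-0.001,-0.01,1],[0.02,0.025,-0.01,-0.012,-0.001,-0.01,1]]'|grep force; python3 plan.py .45 .31 .09 .853 -.42
```

```text
force: [0.5, 0.4, -0.6]
finger_force: 58.8
t 13.0 pos [0.4511 0.3039 0.1228] lean/yaw [ 0.852 -0.393] F [ 0.5  0.4 -0.6] w 0.0096 ff 58.8 q [-0.35  1.04 -1.29  2.14  1.56  1.87 -1.19]
1 turn [ 0.024 -0.001  0.014]
[[0.0269, 0.0051, 0.0191]]
```

Hovering over the tray. I'll measure the held lid and the tray in both cameras.

```bash
cat > hov.py <<'E'
from h import *
from scipy.optimize import least_squares
p=telemetry.observe()['position']; z=p[2]-.014
ims={}
for cam in('top','scene'):
    im=grab_frame(cam)[...,::-1].astype(float); ims[cam]=im
    for r in outline_of('lid_a',cam)[:5]:
        ct=max(cv2.findContours(r['region'].astype(np.uint8),0,1)[0],key=cv2.contourArea)[:,0]
        X=np.array([at(cam,q,z)[:2] for q in ct]); 
        if np.hypot(*(X.mean(0)-p[:2]))>.12: continue
        s=least_squares(lambda c:np.hypot(*(X-c).T)-.058,X.mean(0),loss='soft_l1',f_scale=.0015)
        print('lid',cam,round(r['score'],2),s.x.round(4),'res',np.median(abs(np.hypot(*(X-s.x).T)-.058)).round(4))
    for r in outline_of('tray',cam)[:1]: print('tray',cam,round(r['score'],2),np.round(r['rect']))
print('tcp',p.round(4))
o=[cv2.resize(np.clip(ims[c][b[1]:b[3],b[0]:b[2]]*1.3,0,255).astype('uint8'),(400,400),interpolation=cv2.INTER_CUBIC) for c,b in(('top',(130,185,210,265)),('scene',(305,190,405,290)))]
cv2.imwrite('pics/hov.png',np.hstack(o))
E
python3 hov.py
```

```text
lid scene 0.67 [0.4408 0.3119] res 0.0019
tray scene 0.79 [319. 223. 394. 279.]
tcp [0.4511 0.3039 0.1228]
```

View pics/hov.png

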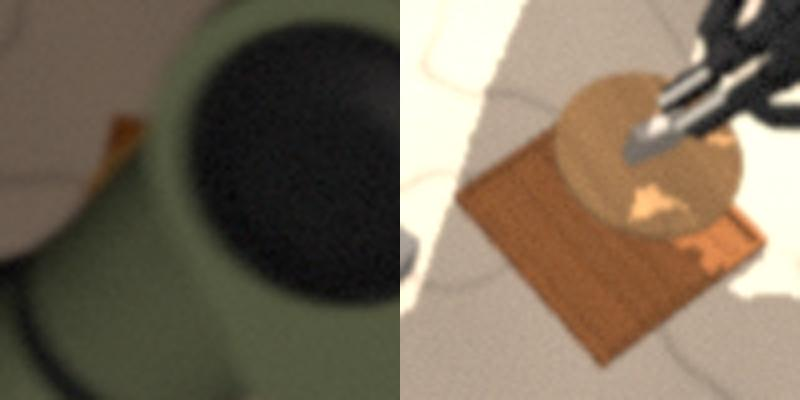

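The scene view shows the held lid level over the tray, at about (0.441,0.312). The tray centre is about (0.442,0.311), so it's well centred. Lowering straight down.

```bash
python3 -m inch '[[0.0188,0,0.0165,0,0,0,1],[0.0188,0,0.0165,0,0,0,1],[0.015,0,0.0132,0,0,0,1]]'|grep force;  python3 plan.py .4511 .3039 .041 .853 -.393 1
```

```text
force: [0.1, 0.0, -1.0]
finger_force: 58.8
t 13.6 pos [0.4534 0.2993 0.0519] lean/yaw [ 0.852 -0.399] F [ 0.1  0.  -1. ] w 0.0094 ff 58.8 q [-0.39  1.16 -1.19  2.14  1.66  1.86 -1.27]
1 turn [-0.003 -0.001 -0.006]
[[0.0108, 0.0034, 0.0042]]
```

```bash
python3 -m inch '[[0.011,0.003,0.004,-0.003,-0.001,-0.006,1]]'|grep force;  python3 -m inch '[[0.003,0.001,0.003,0,0,0,1],[0,0,0,0,0,0,1]]'|grep -v tool; python3 plan.py .4511 .3039 .034 .853 -.393 1
```

```text
force: [-0.0, -0.1, -1.2]
finger_force: 58.7
clock: 13.9
position: [0.4507, 0.3055, 0.0375]
force: [-0.2, -0.7, -0.7]
grip_width: 0.0097
finger_force: 58.8
t 13.9 pos [0.4507 0.3055 0.0375] lean/yaw [ 0.853 -0.391] F [-0.2 -0.7 -0.7] w 0.0097 ff 58.8 q [-0.41  1.19 -1.17  2.13  1.68  1.86 -1.28]
1 turn [ 0.001 -0.     0.002]
[[0.002, -0.0013, 0.003]]
```

```bash
python3 -m inch '[[0.002,0,0.0015,0,0,0,1],[0,0,0,0,0,0,1]]'|grep -v tool; python3 -m inch '[[0.0015,0,0.0013,0,0,0,1],[0,0,0,0,0,0,1]]'|grep -v tool
```

```text
clock: 14.1
position: [0.4507, 0.3055, 0.0352]
force: [-0.2, -0.2, -0.6]
grip_width: 0.0094
finger_force: 58.8
clock: 14.3
position: [0.4507, 0.3056, 0.033]
force: [1.2, 2.6, 1.7]
grip_width: 0.0091
finger_force: 58.9
```

Contact at the predicted height. Release and withdraw along the tool axis.

```bash
python3 -m inch '[[0,0,0,0,0,0,0.8],[0,0,0,0,0,0,0.6],[0,0,0,0,0,0,0.5],[0,0,-0.01,0,0,0,0.5],[0,0,-0.04,0,0,0,0.4]]'|grep -v tool; python3 plan.py .44 .22 .2 .4 -.2
```

```text
clock: 14.8
position: [0.416, 0.3177, 0.0647]
force: [-0.6, 0.9, 1.5]
grip_width: 0.0511
finger_force: 0.0
t 14.8 pos [0.416  0.3177 0.0647] lean/yaw [ 0.853 -0.395] F [-0.6  0.9  1.5] w 0.0511 ff 0.0 q [-0.48  1.14 -1.2   2.14  1.57  1.88 -1.33]
4 turn [-0.02975  0.11275 -0.03925]
[[-0.0352, -0.0204, -0.0109],[-0.0329, -0.0213, -0.0154],[-0.0301, -0.022, -0.0196],[-0.0268, -0.0225, -0.0235]]
```

```bash
python3 -m inch '[[0,0,-0.04,0,0,0,0.3],[-0.02,-0.01,-0.03,-0.03,0.11,-0.04,0.2]]'|grep -v tool; python3 hov.py 2>/dev/null| head -3; python3 plan.py .46 .1 .23 0.1 -.1
```

```text
clock: 15.0
position: [0.3676, 0.3327, 0.1265]
force: [1.1, 1.1, 1.7]
grip_width: 0.0682
finger_force: 0.0
tray scene 0.41 [189. 174. 225. 215.]
tcp [0.3676 0.3327 0.1265]
t 15.3 pos [0.3754 0.3253 0.1265] lean/yaw [ 0.743 -0.343] F [-0.1 -0.5 -0.3] w 0.0683 ff 0.0 q [-0.42  1.   -1.37  2.17  1.41  1.81 -1.23]
6 turn [-0.01833333  0.1065     -0.037     ]
[[-0.0306, -0.0308, 0.005],[-0.0297, -0.032, 0.0012],[-0.0285, -0.033, -0.0025],[-0.0268, -0.034, -0.006],[-0.0247, -0.0348, -0.0094],[-0.0222, -0.0354, -0.0125]]
```

```bash
python3 -m inch '[[-0.031,-0.031,0.005,-0.018,0.106,-0.037,0.2],[-0.03,-0.032,0.001,-0.018,0.106,-0.037,0.2],[-0.028,-0.033,-0.002,-0.018,0.106,-0.037,0.2],[-0.027,-0.034,-0.006,-0.018,0.106,-0.037,0.2],[-0.025,-0.035,-0.009,-0.018,0.106,-0.037,0.2]]'|grep force; python3 plan.py .45 -.15 .22 0 -.1
```

```text
force: [-0.1, 1.0, -0.8]
finger_force: 0.0
t 15.8 pos [0.4133 0.2035 0.1817] lean/yaw [ 0.392 -0.227] F [-0.1  1.  -0.8] w 0.0683 ff 0.0 q [ 0.24  0.61 -1.48  2.21  1.11  1.21 -0.48]
8 turn [-0.0095    0.048125 -0.014375]
[[-0.0143, -0.0422, 0.003],[-0.0138, -0.0424, 0.002],[-0.0133, -0.0426, 0.0009],[-0.0127, -0.0428, -0.0001],[-0.0121, -0.043, -0.0011],[-0.0114, -0.0432, -0.0021],[-0.0106, -0.0433, -0.003],[-0.0098, -0.0434, -0.0039]]
```

```bash
python3 -m inch '[[-0.025,-0.01,0,-0.01,0.06,-0.018,0.2],[-0.025,-0.01,0,-0.01,0.06,-0.018,0.2],[-0.025,-0.01,0,-0.01,0.06,-0.018,0.2]]'|grep force; python3 plan.py .48 -.1 .22 0 -.1
```

```text
force: [-0.2, 1.2, 0.3]
finger_force: 0.0
t 16.1 pos [0.4776 0.1603 0.2081] lean/yaw [ 0.211 -0.168] F [-0.2  1.2  0.3] w 0.0683 ff 0.0 q [ 0.48  0.64 -1.46  2.    0.93  1.18  0.04]
6 turn [-0.00766667  0.03433333 -0.0105    ]
[[-0.0075, -0.0428, 0.0013],[-0.0071, -0.0428, 0.0007],[-0.0067, -0.0429, 0.0001],[-0.0062, -0.043, -0.0004],[-0.0057, -0.043, -0.001],[-0.0052, -0.0431, -0.0015]]
```

```bash
python3 -m inch '[[-0.007,-0.043,0.001,-0.008,0.034,-0.01,0.2],[-0.007,-0.043,0.001,-0.008,0.034,-0.01,0.2],[-0.007,-0.043,0,-0.008,0.034,-0.01,0.2],[-0.006,-0.043,0,-0.008,0.034,-0.01,0.2],[-0.006,-0.043,-0.001,-0.008,0.034,-0.01,0.2]]'|grep force; python3 hov.py|head -1; python3 plan.py .431 -.318 .1 0 -.1
python3 - <<'E'
from h import *
# tray+lid check by scene camera, soap from both
for cam in('scene','top'):
    im=grab_frame(cam)
    for l,z,c0 in(('lid_a',.020,(.44,.31)),('loose_soap',.02,(.43,-.318))):
        for r in outline_of(l,cam)[:5]:
            ct=max(cv2.findContours(r['region'].astype(np.uint8),0,1)[0],key=cv2.contourArea)[:,0]
            X=np.array([at(cam,q,z)[:2] for q in ct]).astype(np.float32); (c,rad)=cv2.minEnclosingCircle(X*1000)
            if np.hypot(*(np.array(c)/1000-c0))<.07: print(cam,l,round(r['score'],2),np.round(c,1),round(rad,1),cv2.minAreaRect(X*1000)[1])
E
```

```text
force: [0.2, 0.2, -0.3]
finger_force: 0.0
tray top 0.74 [146. 210. 201. 260.]
t 16.9 pos [ 0.4779 -0.0545  0.2168] lean/yaw [ 0.038 -0.111] F [-0.7  0.5 -0.4] w 0.0683 ff 0.0 q [ 1.    0.65 -1.46  1.94  0.73  1.19  0.74]
7 turn [-0.00071429  0.00528571 -0.00157143]
[[0.0031, -0.0381, 0.0168],[0.0031, -0.0381, 0.0168],[0.003, -0.0381, 0.0168],[0.003, -0.0381, 0.0167],[0.003, -0.0381, 0.0167],[0.003, -0.0381, 0.0167],[0.0029, -0.0381, 0.0167]]
scene lid_a 0.78 [438.3 313.7] 60.8 (117.91632080078125, 114.63622283935547)
top lid_a 0.92 [436.7 313.1] 58.4 (112.98162841796875, 113.60755920410156)
```

The lid lies flat inside the tray, at about (0.437,0.313). Now the ivory soap at about (0.430,-0.318).

```bash
python3 -m inch '[[0.003,-0.038,0.016,0,0.005,-0.002,0.2],[0.003,-0.038,0.016,0,0.005,-0.002,0.2],[0.003,-0.038,0.016,0,0.005,-0.002,0.2],[0.003,-0.038,0.016,0,0.005,-0.002,0.2],[0.003,-0.038,0.017,0,0.005,-0.002,0.2]]'|grep force; python3 plan.py .431 -.318 .1 0 -.1
```

```text
force: [-0.3, -1.1, -0.3]
finger_force: 0.0
t 17.7 pos [ 0.4446 -0.2448  0.1364] lean/yaw [ 0.014 -0.102] F [-0.3 -1.1 -0.3] w 0.0684 ff 0.0 q [ 1.28  0.81 -1.36  1.94  0.89  1.16  1.04]
2 turn [-0.003   0.0065 -0.001 ]
[[0.0033, -0.037, 0.0184],[0.0032, -0.0371, 0.0183]]
```

```bash
python3 -m inch '[[0.003,-0.037,0.015,-0.003,0.006,-0.001,0.2],[0.003,-0.037,0.015,-0.003,0.006,-0.001,0.2],[0,0,0,0,0,0,0.2]]'|grep force; python3 plan.py .43 -.3185 .03 0 -.1
python3 - <<'E'
from h import *
o=telemetry.observe();p=o['position'];Rm=R.from_euler('xyz',o['tool_rot']).as_matrix()
im=grab_frame('scene')[...,::-1].astype(float); hsv=cv2.cvtColor(im.astype('uint8'),cv2.COLOR_BGR2HSV)
b=(195,100,240,135); a=hsv[b[1]:b[3],b[0]:b[2]]
m=((a[...,0]>22)&(a[...,0]<35)&(a[...,1]>70)).astype(np.uint8); k,l,st,ce=cv2.connectedComponentsWithStats(m)
for i in range(1,k):
    if st[i,4]>15: c=ce[i]+b[:2]; print('ivory',st[i].tolist(),c.round(1),at('scene',c,.015).round(4))
print('expect centroid',proj('scene',(.43,-.3185,.015)).round(1))
dark=(hsv[...,2]<45)&(np.indices(hsv.shape[:2])[1]>180)&(np.indices(hsv.shape[:2])[1]<270)&(np.indices(hsv.shape[:2])[0]<160)
ys,xs=np.where(dark);print('dark rows',ys.max(),'cols at bottom',xs[ys>ys.max()-3])
for y in(-.034,.034): print('pred tip',proj('scene',p+Rm@[0,y,-.008]).round(1))
E
```

```text
force: [-0.4, 0.6, 0.1]
finger_force: 0.0
t 18.0 pos [ 0.4297 -0.3205  0.1049] lean/yaw [ 0.002 -0.106] F [-0.4  0.6  0.1] w 0.0685 ff 0.0 q [ 1.36  0.89 -1.3   1.88  0.95  1.17  1.17]
2 turn [ 0.0005 -0.001  -0.003 ]
[[-0.0001, 0.001, 0.0375],[-0.0001, 0.001, 0.0375]]
ivory [15, 14, 11, 8, 64] [215.7 117.5] [ 0.4277 -0.3254  0.015 ]
expect centroid [216.4 118.9]
dark rows 106 cols at bottom [205 206 207 208 209 210 211 212 205 206 207 208 209 210 211 212 207 208]
pred tip [207.5  90.9]
pred tip [218.6 102.5]
```

```bash
python3 -m inch '[[0,0.001,0.037,0,0,0,0.2],[0,0,0.037,0,0,0,0.2],[0,0,0.015,0,0,0,0.2]]'|grep -v tool; python3 -m inch '[[0,0,0.006,0,0,0,0.2],[0,0,0,0,0,0,0.2]]'|grep -v tool;  python3 -m inch '[[0,0,0.003,0,0,0,0.2],[0,0,0,0,0,0,0.2]]'|grep -v tool
```

```text
clock: 18.35
position: [0.4313, -0.3141, 0.0162]
force: [-0.4, 0.1, 0.6]
grip_width: 0.0681
finger_force: 0.0
clock: 18.55
position: [0.4325, -0.3151, 0.0129]
force: [0.2, -0.5, -0.5]
grip_width: 0.0686
finger_force: 0.0
clock: 18.75
position: [0.4323, -0.3159, 0.0101]
force: [-0.3, 0.7, -1.0]
grip_width: 0.0683
finger_force: 0.0
```

```bash
python3 -m inch '[[-0.001,-0.002,0.005,0,0,0,0.2],[0,0,0,0,0,0,0.2]]'|grep -v tool;  python3 -m inch '[[0,0,0.003,0,0,0,0.2],[0,0,0,0,0,0,0.2]]'|grep -v tool
```

```text
clock: 18.95
position: [0.4327, -0.3181, 0.004]
force: [0.5, -0.2, -1.1]
grip_width: 0.0684
finger_force: 0.0
clock: 19.15
position: [0.4326, -0.3176, 0.001]
force: [-0.0, 0.4, 0.5]
grip_width: 0.0685
finger_force: 0.0
```

```bash
python3 -m inch '[[0,0,0,0,0,0,0.35],[0,0,0,0,0,0,0.6],[0,0,0,0,0,0,0.8],[0,0,0,0,0,0,0.8]]' 25|grep -v tool
```

```text
clock: 19.55
position: [0.4328, -0.3177, 0.0013]
force: [-0.1, 0.6, 0.0]
grip_width: 0.0172
finger_force: 0.0
```

The fingers passed 46 mm without contact, so I'll map the area as text classes around the soap in both cameras.

```bash
cat > asc.py <<'E'
from h import *
import sys
def asc(cam,b):
    im=grab_frame(cam)[...,::-1]; h=cv2.cvtColor(np.ascontiguousarray(im),cv2.COLOR_BGR2HSV)
    print(cam,'cols',b[0],b[2])
    for y in range(b[1],b[3]):
        s=''
        for x in range(b[0],b[2]):
            H,S,V=map(int,h[y,x]); s+= 'D' if V<(38 if cam=='top' else 60) else 'G' if 40<H<90 and S>90 else 'I' if 22<H<36 and S>(80 if cam=='top' else 60) else 'g' if 36<=H<90 and S>40 else 'w' if 8<H<20 and S>120 else '.'
        print(y,s)
if __name__=='__main__':
    asc('top',(335,222,405,282)); asc('scene',(190,85,260,130))
    o=telemetry.observe();p=o['position'];print('tcp',p.round(4),[proj(c,p).round(1) for c in('top','scene')],'soap',[proj(c,(.43,-.3185,.012)).round(1) for c in('top','scene')],[proj(c,p+[0,0,.06]).round(1) for c in('top','scene')])
E
python3 asc.py
```

```text
top cols 335 405
222 .....................................DDDDDDDDDD.I.....g..........g..g.
223 ....................................DDDDDDDDDDDD..gg...gg........g....
224 ....................................DDDDDDDDDDDDI.....g..g..g.........
225 ...................................DDDDDDDDDDDDDD.....g..g.g........g.
226 ...................................DDDDDDDDDDDDDD..g....g.g...........
227 ..................................DDDDDDDDDDDDDDDD....g...g.g.........
228 .................................DDDDDDDDDDDDDDDDDD......g.gg......g..
229 ................................DDDDDDDDDDDDDDDDDDD..g....g...........
230 ................................DDDDDDDDDDDDDDDDDDDDg..gg.........g...
231 ...............................DDDDDDDDDDDDDDDDDDDDDD.gg.g.....gg.....
232 ...............................DDDDDDDDDDDDDDDDDDDDDD........g........
233 ..................DD..........DDDDDDDDDDDDDDDDDDDDDDDD...g............
234 .................DDDDD.....DDDDDDDDDDDDDDDDDDDDDDDDDDDg...............
235 .................DDDDDDDDDDDDDDDDDDDDDDDDDDDDDDDDDDDDDD.g..g....g.gIg.
236 .................DDDDDDDDDDDD
[... 6271 characters left out ...]
123 ......................................................................
124 ......................................................................
125 ......................................................................
126 ......................................................................
127 ......................................................................
128 ......................................................................
129 ......................................................................
tcp [ 0.4327 -0.3177  0.0013] [array([362.3, 242.9]), array([216.4, 122.2])] soap [array([363.4, 243.4]), array([216.5, 119.5])] [array([367.4, 241.2]), array([214.5, 109.4])]
```

Top still shows ivory at cols 361–368, rows 244–248, so the soap is in place. In scene, the fingertips end at row 118, against the predicted 122. The real tips are therefore about 15 mm short of nominal and closed above the soap. I'll open and go lower with force checks.

```bash
python3 -m inch '[[0,0,0,0,0,0,0.4],[0,0,0,0,0,0,0.2],[0,0,0,0,0,0,0.2],[0,0,0.005,0,0,0,0.2],[0,0,0,0,0,0,0.2]]'|grep -v tool;  python3 -m inch '[[0,0,0.004,0,0,0,0.2],[0,0,0,0,0,0,0.2]]'|grep -v tool; python3 -m inch '[[0,0,0.004,0,0,0,0.2],[0,0,0,0,0,0,0.2]]'|grep -v tool
```

```text
clock: 20.15
position: [0.4324, -0.3176, -0.0044]
force: [-0.2, -0.7, -0.5]
grip_width: 0.0684
finger_force: 0.0
clock: 20.35
position: [0.4325, -0.3176, -0.0083]
force: [-0.0, -0.4, -1.0]
grip_width: 0.0684
finger_force: 0.0
clock: 20.55
position: [0.4326, -0.3176, -0.0122]
force: [0.2, 0.7, -0.4]
grip_width: 0.0683
finger_force: 0.0
```

```bash
python3 -m inch '[[0,0,0,0,0,0,0.35],[0,0,0,0,0,0,0.5],[0,0,0,0,0,0,0.6],[0,0,0,0,0,0,0.6]]' 25|grep -v tool
```

```text
clock: 20.95
position: [0.4329, -0.3184, -0.0112]
force: [-1.7, -3.4, 8.5]
grip_width: 0.0423
finger_force: 24.4
```

Soap gripped (42 mm, 24 N). Lifting.

```bash
python3 -m inch '[[0,0,-0.005,0,0,0,0.7],[0,0,-0.03,0,0,0,0.7],[0,0,-0.04,0,0,0,0.7],[0,0,-0.04,0,0,0,0.7]]' 30|grep -v tool; python3 plan.py .52 -.12 .2 .3 0; python3 asc.py | grep -A60 "^top" | grep I
```

```text
clock: 21.35
position: [0.4324, -0.3171, 0.1047]
force: [1.2, 0.0, 1.7]
grip_width: 0.042
finger_force: 29.0
t 21.35 pos [ 0.4324 -0.3171  0.1047] lean/yaw [ 0.001 -0.1  ] F [1.2 0.  1.7] w 0.042 ff 29.0 q [ 1.35  0.89 -1.29  1.88  0.95  1.16  1.17]
6 turn [-0.00233333 -0.04983333 -0.0165    ]
[[-0.0113, 0.0341, -0.0158],[-0.0126, 0.034, -0.0152],[-0.0139, 0.0338, -0.0144],[-0.0152, 0.0336, -0.0136],[-0.0164, 0.0334, -0.0128],[-0.0175, 0.0331, -0.0118]]
222 .............................................DDDDDDDDDDDDDDDDDDDDDDg.I
240 ...............................DDIIDDDDDDDDDDDDDDDDDDDDDDDDDDDDDDDDDDD
241 ...............................I.IIIIIIIIIDDDDDDDDDDDDDDDDDDDDDDDDDDDD
242 ..................................IIIIIIIIIIDDDDDDDDDDDDDDDDDDDDDDDDDD
243 ..................................IIIIIIIIIIIDDDDDDDDDDDDDDDDDDDDDDDDD
244 ...................................IIIIIIIIII.DDDDDDDDDDDDDDDDDDDDDDDD
245 ....................................IIIIIII....DDDDDDDDDDDDDDDDDDDDDDD
246 ......................................II.I.......DDDDDDDDDDDDDDDDDDDDD
270 ........................IDGGGGGGGGGGGGGg..............................
```

```bash
python3 - <<'E'
from asc import *
asc('top',(268,155,316,202))
for l,z in(('jar_a',0),('jarred_round_soap',.008)):
  for cam in('top','scene'):
    grab_frame(cam)
    for r in landmark_of(l,cam)[:3]: print(l,cam,round(r['score'],2),np.round(r['xy'],1),at(cam,r['xy'],z)[:2].round(4))
im=grab_frame('top')[...,::-1]; h=cv2.cvtColor(np.ascontiguousarray(im),cv2.COLOR_BGR2HSV)[155:202,268:316].astype(int)
m=((h[...,0]>22)&(h[...,0]<36)&(h[...,1]>80)).astype(np.uint8);k,l,st,ce=cv2.connectedComponentsWithStats(m);i=1+st[1:,4].argmax();c=ce[i]+[268,155];print('ivory',st[i],c,at('top',c,.025).round(4))
an=np.linspace(0,6.28,9)[:-1]
for z,r in((.072,.056),(0,.056)): print(z,[proj('top',(.648+r*np.cos(a),-.073+r*np.sin(a),z)).round(1).tolist() for a in an])
E
```

```text
top cols 268 316
155 ................................................
156 ................................................
157 ................................................
158 ................................................
159 ................................................
160 ................................................
161 ................................................
162 ................................................
163 ................................................
164 ................................................
165 ................................................
166 ................................................
167 ................................................
168 ................................................
169 ................................................
170 .....................I..........................
171 ..................IIIIIIII......................
172 .................IIIIIIIII......................
173 ................IIIIIIII........................
174 ................IIII...www......................
175 ................II.
[... 1459 characters left out ...]
top 0.56 [225.7 177.1] [0.6364 0.139 ]
jar_a scene 0.64 [210.  197.8] [ 0.6413 -0.0852]
jar_a scene 0.61 [357.2 244.1] [0.433  0.3097]
jar_a scene 0.6 [263.7 249. ] [0.6346 0.1471]
jarred_round_soap top 0.73 [260.1 235.3] [0.4437 0.0165]
jarred_round_soap top 0.46 [288.3 176.1] [ 0.6461 -0.0717]
jarred_round_soap scene 0.42 [212.8 197.9] [ 0.6377 -0.0746]
ivory [16 15 11 10 48] [287.72916667 173.52083333] [ 0.6505 -0.0681  0.025 ]
0.072 [[290.9, 154.0], [278.6, 158.4], [273.2, 170.0], [278.0, 182.2], [290.3, 187.7], [302.8, 183.2], [308.0, 171.4], [303.1, 159.3]]
0 [[288.8, 160.2], [277.1, 164.4], [271.9, 175.5], [276.5, 187.1], [288.1, 192.3], [300.0, 188.0], [305.0, 176.8], [300.4, 165.3]]
```

Held. The jarred soap sits near the jar centre (0.643,-0.073), so the loose soap will be released just inside the mouth over it. Moving around to pre-insertion.

```bash
python3 -m inch '[[-0.011,0.03,-0.018,-0.002,-0.05,-0.016,0.7],[-0.013,0.03,-0.018,-0.002,-0.05,-0.016,0.7],[-0.014,0.03,-0.018,-0.002,-0.05,-0.016,0.7],[-0.015,0.03,-0.017,-0.002,-0.05,-0.016,0.7],[-0.018,0.03,-0.014,-0.002,-0.05,-0.016,0.7]]'|grep -v tool; python3 plan.py .575 -.085 .2 .5 0
```

```text
clock: 22.45
position: [0.5052, -0.171, 0.1964]
force: [0.5, 0.2, 0.1]
grip_width: 0.0418
finger_force: 28.9
t 22.45 pos [ 0.5052 -0.171   0.1964] lean/yaw [ 0.253 -0.019] F [0.5 0.2 0.1] w 0.0418 ff 28.9 q [ 1.28  0.67 -1.45  2.02  0.89  0.94  0.98]
3 turn [-0.00233333 -0.08233333 -0.006     ]
[[-0.0223, 0.0291, 0.0045],[-0.022, 0.0289, 0.0064],[-0.0216, 0.0288, 0.0083]]
```

```bash
python3 -m inch '[[-0.022,0.029,0.004,-0.002,-0.08,-0.006,0.7],[-0.022,0.029,0.006,-0.002,-0.08,-0.006,0.7],[-0.022,0.029,0.008,-0.002,-0.08,-0.006,0.7]]'|grep force; python3 plan.py .605 -.075 .15 .85 -.03 5
```

```text
force: [1.4, -0.8, -1.2]
finger_force: 28.9
t 22.75 pos [ 0.575  -0.0848  0.2005] lean/yaw [ 0.494 -0.   ] F [ 1.4 -0.8 -1.2] w 0.0416 ff 28.9 q [ 1.08  0.58 -1.35  2.13  1.19  0.65  0.58]
5 turn [ 0.0038 -0.0712  0.0046]
[[-0.0005, 0.002, 0.0117],[0.0004, 0.002, 0.0117],[0.0012, 0.002, 0.0117],[0.002, 0.0021, 0.0116],[0.0029, 0.0021, 0.0114]]
```

```bash
python3 -m inch '[[0,0.002,0.011,0.004,-0.07,0.005,0.7],[0,0.002,0.011,0.004,-0.07,0.005,0.7],[0.001,0.002,0.011,0.004,-0.07,0.005,0.7],[0.002,0.002,0.011,0.004,-0.07,0.005,0.7],[0.003,0.002,0.011,0.004,-0.07,0.005,0.7]]'|grep force; python3 plan.py .612 -.074 .125 .85 -.03 3
```

```text
force: [-0.2, -2.7, -2.1]
finger_force: 29.0
t 23.25 pos [ 0.599  -0.0806  0.1567] lean/yaw [ 0.805 -0.034] F [-0.2 -2.7 -2.1] w 0.042 ff 29.0 q [ 0.99  0.75 -1.27  2.37  2.19  0.78 -0.33]
3 turn [-0.003      -0.015       0.00133333]
[[0.0047, 0.0024, 0.0104],[0.0048, 0.0024, 0.0103],[0.005, 0.0024, 0.0102]]
```

```bash
python3 -m inch '[[0.005,0.002,0.01,-0.003,-0.015,0.001,0.7],[0.005,0.002,0.01,-0.003,-0.015,0.001,0.7],[0.005,0.002,0.01,-0.003,-0.015,0.001,0.7]]'|grep force; python3 plan.py .667 -.075 .066 .85 -.03 5
```

```text
force: [0.1, -0.4, 0.0]
finger_force: 29.0
t 23.55 pos [ 0.61   -0.0752  0.1234] lean/yaw [ 0.845 -0.029] F [ 0.1 -0.4  0. ] w 0.0419 ff 29.0 q [ 0.95  0.9  -1.24  2.39  2.35  0.92 -0.39]
5 turn [ 0.0002 -0.001   0.0002]
[[0.001, 0.0004, 0.0161],[0.001, 0.0004, 0.0161],[0.0011, 0.0004, 0.0161],[0.0011, 0.0004, 0.0161],[0.0011, 0.0004, 0.0161]]
```

```bash
python3 -m inch '[[0.001,0,0.016,0,0,0,0.7],[0.001,0,0.016,0,0,0,0.7],[0.001,0,0.016,0,0,0,0.7]]'|grep -v tool; python3 -m inch '[[0.001,0.0005,0.016,0,0,0,0.7],[0.001,0.0005,0.014,0,0,0,0.7],[0,0,0,0,0,0,0.7]]'|grep -v tool
python3 - <<'E'
from asc import *
asc('top',(268,158,316,195))
o=telemetry.observe(); Rm=R.from_euler('xyz',o['tool_rot']).as_matrix(); c=o['position']-.023*Rm[:,2]; print('soap centre',c.round(4),proj('top',c).round(1))
E
```

```text
clock: 23.85
position: [0.6442, -0.0765, 0.0892]
force: [-0.1, -0.5, -1.2]
grip_width: 0.042
finger_force: 29.0
clock: 24.15
position: [0.6654, -0.076, 0.0674]
force: [0.8, 0.4, -0.5]
grip_width: 0.0412
finger_force: 29.0
top cols 268 316
158 ................................................
159 ................................................
160 ................................................
161 ................................................
162 ................................................
163 ................................................
164 ................................................
165 ....................ww.w........................
166 ...................ww....III....................
167 ..................wwww...II.....................
168 ..................wwwwwww.....I.................
169 ..................wwwwwwwwww....................
170 ..................wwwwwwwwwww...................
171 ..................wwwwwwwwwwww..................
172 ..............D...wwwwwwwwwwww..................
173 ..............D...wwwwwwwwwww...................
174 .........
[... 451 characters left out ...]
DDDDDDD.....
183 ....DDDDD......DDDDDDDDDDDDDDDDDDD...DDDDDDD....
184 ....DDDDD......DDDDDDDDDDDDDDDDDDD....DDDDDDD...
185 ...DDDDDD.....DDDDDDDDDDDDDDDDDDDD.....DDDDDD...
186 ...DDDDDD....DDDDDDDDDDDDDDDDDDDDDD.....DDDDDD..
187 ...DDDDDDDDDDDDDDDDDDDDDDDDDDDDDDDDD....DDDDDD..
188 ...DDDDDDDDDDDDDDDDDDDDDDDDDDDDDDDDDD...DDDDDD..
189 ...DDD..DDDDDDDDDDDDDDDDDDDDDDDDDDDDDDDDDDDDDD..
190 ...DD......DDDDDDDDDDDDDDDDDDDDDDDDDDDDDD..DDD..
191 ............DDDDDDDDDDDDDDDDDDDDDDDDDDD.....D...
192 ............DDDDDDDDDDDDDDDDDDDDDDDDDD..........
193 .............DDDDDDDDDDDDDDDDDDDDDDDDD..........
194 .............DDDDDDDDDDDDDDDDDDDDDDDD...........
soap centre [ 0.6477 -0.0753  0.0834] [291.7 169.9]
```

The soap at cols 286–298, rows 165–181 lies within the mouth (centre about (291,171)). I'll ease in a little and open only to about 50 mm.

```bash
python3 -m inch '[[0.001,0,0.007,0,0,0,0.7],[0,0,0,0,0,0,0.7]]'|grep -v tool; python3 -m inch '[[0,0,0,0,0,0,0.46],[0,0,0,0,0,0,0.42],[0,0,0,0,0,0,0.4],[0,0,0,0,0,0,0.4]]'|grep -v tool
```

```text
clock: 24.4
position: [0.6697, -0.0766, 0.0631]
force: [0.5, -0.4, -0.7]
grip_width: 0.042
finger_force: 29.0
clock: 24.8
position: [0.6695, -0.0765, 0.0634]
force: [-0.6, -0.6, 0.1]
grip_width: 0.0515
finger_force: 0.0
```

```bash
python3 -m inch '[[0,0,-0.01,0,0,0,0.4],[-0.001,0,-0.03,0,0,0,0.4],[-0.001,0,-0.04,0,0,0,0.4]]'|grep -v tool; python3 - <<'E'
from asc import *
asc('top',(268,158,316,202)); asc('scene',(190,180,232,222))
E
python3 plan.py .55 -.09 .2 .5 0
```

```text
clock: 25.1
position: [0.61, -0.0742, 0.1179]
force: [-0.9, 0.9, 1.4]
grip_width: 0.0508
finger_force: 0.0
top cols 268 316
158 ................................................
159 ................................................
160 ................................................
161 ................................................
162 ................................................
163 ................................................
164 .......................w.ww.....................
165 .................wwwwwwwwwww....................
166 .................wwwwwwwwwww....................
167 .................wwww.www.......................
168 .................www............................
169 .................www....I.......................
170 ..................wwww..........................
171 ..................wwwwwwww......................
172 ......................ww........................
173 .................III.....III....................
174 ................IIIIIIIIIIII....................
175 ................IIIIIIIIIIII....................
176 .................I
[... 2920 characters left out ...]
DD...
213 ..................................DDDDD...
214 ..................................DDDDD...
215 ..................................DDDDDD..
216 .................................wDDDDDDww
217 ................................wwwDDDDDww
218 ................................wwwwDDwwww
219 ................................wwwwwwwwww
220 ................................wwwwwwwwww
221 ................................wwwwwwwwww
t 25.2 pos [ 0.6085 -0.0744  0.1201] lean/yaw [ 0.845 -0.027] F [ 0.3 -0.3 -0.1] w 0.0511 ff 0.0 q [ 0.94  0.9  -1.24  2.39  2.36  0.93 -0.39]
3 turn [-0.00666667  0.115      -0.00633333]
[[-0.0071, -0.0058, -0.0321],[-0.0033, -0.0056, -0.0328],[0.0005, -0.0054, -0.033]]
```

Both soaps are inside the mouth (rows 164–172 and 173–181). I'll back away, do a final check and hand in.

```bash
python3 -m inch '[[-0.007,-0.006,-0.032,-0.007,0.11,-0.006,0.3],[-0.003,-0.006,-0.032,-0.007,0.11,-0.006,0.3],[0,-0.005,-0.02,0,0,0,0.3],[0,0,0,0,0,0,0.3],[0,0,0,0,0,0,0.3]]'|grep -v tool; python3 - <<'E'
from h import *
D=np.load('avg.npz')
for cam,k in(('top','t'),('scene','s')):
    im=np.mean([grab_frame(cam).astype(float) for _ in range(3)],0)[...,::-1]
    for n,b in(('jarA',(208,165,242,200) if cam=='top' else (238,210,290,268)),('jarBlow',(270,176,310,200) if cam=='top' else (192,204,228,222)),('bar',(175,150,345,164) if cam=='top' else (160,140,300,255))):
        f=lambda i:np.float32(i[b[1]:b[3],b[0]:b[2]].mean(2)); print(cam,n,np.round(cv2.phaseCorrelate(f(D[k]),f(im),cv2.createHanningWindow((b[2]-b[0],b[3]-b[1]),cv2.CV_32F)),2) if 0 else cv2.phaseCorrelate(f(D[k]),f(im),cv2.createHanningWindow((b[2]-b[0],b[3]-b[1]),cv2.CV_32F)))
    for l,z in(('lid_a',.02),('jarred_round_soap',.02),('tweezer_set',0),('loose_soap',.01)):
        for r in landmark_of(l,cam)[:4]: print(cam,l,round(r['score'],2),np.round(r['xy']),at(cam,r['xy'],z)[:2].round(3))
E
```

```text
clock: 25.7
position: [0.5684, -0.0925, 0.1625]
force: [0.4, -0.5, -0.9]
grip_width: 0.0595
finger_force: 0.0
top jarA ((0.04744542182712408, 0.3164266783601377), 0.8693615889843599)
top jarBlow ((0.5405435477916569, 0.37248390858664315), 0.5969037671883901)
top bar ((-0.1470975234862948, 0.6521405892459846), 1.005276489964238)
top lid_a 0.92 [182. 136.] [0.768 0.293]
top lid_a 0.89 [167. 233.] [0.437 0.316]
top lid_a 0.7 [223. 175.] [0.637 0.146]
top lid_a 0.63 [276. 127.] [ 0.815 -0.027]
top jarred_round_soap 0.73 [287. 169.] [ 0.667 -0.067]
top jarred_round_soap 0.55 [288. 178.] [ 0.638 -0.07 ]
top tweezer_set 0.79 [258. 238.] [0.435 0.023]
top tweezer_set 0.48 [288. 175.] [ 0.652 -0.07 ]
top loose_soap 0.51 [390. 258.] [ 0.387 -0.405]
top loose_soap 0.48 [368. 272.] [ 0.341 -0.331]
top loose_soap 0.42 [292. 169.] [ 0.672 -0.084]
scene jarA ((-0.034836633729970146, 0.07668681940257827), 0.8647033161587185)
scene jarBlow ((0.006975370197935149, -0.2731967774868771), 0.8403007126884696)
scene bar ((-0.20908639365310933, 0.08150265941565493), 0.58174044975528)
scene lid_a 0.94 [172. 253.] [ 0.832 -0.003]
scene lid_a 0.68 [261. 235.] [0.619 0.119]
scene lid_a 0.63 [262. 322.] [0.773 0.291]
scene lid_a 0.59 [358. 244.] [0.441 0.315]
scene tweezer_set 0.62 [278. 180.] [0.443 0.004]
scene loose_soap 0.72 [204. 203.] [ 0.669 -0.076]
scene loose_soap 0.52 [207. 100.] [ 0.394 -0.42 ]
```

Both soaps are in jar_b, the lid is flat in the tray, jar_a is closed, and neither jar shows a shift beyond about half a pixel.

```bash
python3 -c "
from workcell import bot
print(bot.job_done())"
```

```text
the job is handed in; nothing more can be done
None
```

The soap is in jar_b with its lid off and flat in the tray, jar_a is still closed, and I handed in at about 26 s; but one wrist-force reading hit about 147 N, over the 120 N limit, when the arm ran into its joint limits, so the attempt may be judged failed.

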